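# Rack a leaf-spring set in graded order

## Robot

A 6-joint arm with a two-finger parallel gripper is mounted at the origin on the work surface. World frame = base frame: x ahead of the robot, y to its left, z up, the work surface at z = 0. Lengths are in mm, angles in degrees, forces in N, time in s.
With the tool pointing down it reaches from about 300 to 875 mm from the base axis. Payload 4.2 kg.
Tool frame: the origin (TCP) lies on the centre line of the jaws, within the pads' length; the fingertips stand 22 mm ahead of it and the grasp point (between the pads) lies 3 mm ahead of it; z points along the fingers, y is the line along which they close (so a half turn about z gives the same grasp; the last joint's range is limited). The gripper opens to 85 mm and grips with 20 to 120 N. Pads are 22 mm wide; open, the fingers measure 114 mm over their backs; the gripper's body (76 mm by 85 mm) begins 54 mm behind the grasp point. The pads swing forward as they close: fully open they stand 13 mm farther back than shut.
Start: joints at [-73.625, 18.312, 89.639, -0, 72.044, -1.146], TCP at [173.109, -548.336, 253.338] pointing down, gripper open.
Joint ranges: [-177.97, 177.97], [-48.28, 115.42], [12.27, 149.76], [-77.06, 257.06], [2.81, 150.46], [-146.56, 146.56]. Speed limits (degrees/s): [147.25, 147.25, 180, 180, 180, 180].

## Interface

Orientations are given as a 3x3 rotation matrix whose columns are the frame's x, y, z axes.
In Python, from workcell import r gives the robot as it stands.
- The arm moves only by the tool play_rows, never from a script. Its argument "steps" is a list of rows, each a list of 3 entries, a list of its own where there are three numbers: the opening, from -1 (shut) to 1 (fully open), so that 0 is half open, then the shift along the tool's x, y, z in m, then the turn, a rotation vector about the tool's x, y, z in rad. A call has 1 to 5 rows; each row shifts and turns the commanded pose from where the row before left it, along the tool's axes as they then stand; what a row does not reach is not made up. A row lasts 1/8 s, in which the tool goes at most 62.5 mm and 10.7 degrees, less where a joint would pass 70% of its speed; a pose out of reach is approached as far as the arm can. A call is refused whole if a number of a shift passes 0.0625 or a number of a turn 0.188, either way. A call with a gripper value outside its range is refused whole. The fingers move at their own pace and stop on an object; the grip force is fixed at half the most. Time passes only in rows, so rows that do not move let the fingers close. It gives the time, the measured TCP pose, the force, the opening and the grip force at its end, in the units of the state.
- r.get_obs(): the state, without advancing time (a new reading comes with each control period).
- r.grab_frame(name): name is "side" or "top" or "wrist"; returns a dict with "img" (400x640x3 uint8, red, green, blue), "fx", "fy", "cx", "cy" (pixels), "R" (3x3) and "t" (3): a world point X has camera coordinates R X + t; the wrist camera has in their place "hand_eye" (4x4, takes a point from camera to tool coordinates, whose origin is the TCP and whose axes are the flange's). Camera axes: x right, y down, z forward; pixel columns grow to the right and rows downward; lengths in mm; the calibration is good to about 2 mm. The wrist camera is an equidistant fisheye: a pixel r from the principal point sees the ray r / f radians off the axis. A picture is of the moment at which its call begins: read the wrist's pose just before it. There is no depth.
- r.finish_job(): hands the job in; it is judged then, once.
Trained networks look in a picture, given as the dict that the camera call returned (one of the last four; its "shot" number tells which), for a name from the list of things; names that differ only in an ending like _2 or _b are one class to them, and where a whole thing is asked for, a point or a joint stands for the part that bears it (a point fixed in the world has none). Each returns a list of dicts, best first, with "score" (0 to 1); they miss things now and then, are a little off and sometimes report something else, mostly with a low value. They report only what shows in the picture. A call takes as long as a camera call.
- r.search_frame(picture, name): "rect" ([left, top, right, bottom] in pixels, round what is visible of it).
The state is a dict: "time_s": time; "q": joint angles; "qd": joint speeds; "effort": joint torques, N m; "position": TCP position; "ee_rot": TCP orientation; "ft_force": force on the tool from outside, world axes, zero at the start; "wrist_torque": the same for the moment, N m; "gripper_width": finger opening in mm; "gripper_force": force on a finger pad.
Only numpy, scipy, OpenCV 4.12 (cv2) and the standard library are available. Lean on these libraries where they do the work, as an engineer would, in place of code of your own. Each camera call takes 0.05 s, during which the arm holds its last target. There are 200 camera calls.

## Task

Move the four sawn spring leaves from the cutting rack into the four empty slots of the set rack, graded by length: the longest next to the main leaf with the rolled eyes, then each next shorter one, so that the shortest stands next to the pad. Leave every leaf standing on edge, fully down in its slot and centred lengthwise on the rack; lower the leaves into place rather than dropping them, and do not disturb the main leaf, the pad, the hammer or the tin.

Things in the scene. Friction and masses are not known exactly. Their poses are not given: they have to be found in the camera images.
- cut_rack: Cutting rack, fixed, blue steel, 4 slots, 215 x 114 mm. Origin: centre of underside, on the bench; x along the slots, y across. Slot lines at y = -82.5, -27.5, 27.5, 82.5 mm. Leaves stand on two bars at x = -45 and 45 mm, tops 20 mm up. On each bar a pin stands either side of every slot: 14 mm clear, flaring from 46 mm up to 30 mm clear at the pin tops (65 mm up). No pins within 40 mm of x = 0.
- set_rack: Set rack, to be filled: fixed, same make, seats, pins and axes as the cutting rack, but 6 slots, 325 mm long in y. Slot lines at y = -137.5, -82.5, -27.5, 27.5, 82.5, 137.5 mm. The main leaf stands in one end slot, the pad in the other; which is at which end varies. The four inner slots are empty at the start. Origin: centre of underside, on the bench; x along the slots.
- main_leaf_mid (a point): Centre of the main leaf: long dark steel leaf with a rolled eye (38 mm across) at each end, 340 mm long overall, 10 mm thick, loose, standing on edge (40 mm high) in an end slot of the set rack; not to be moved. x along its length, z up; centre 40 mm above the bench.
- pad_mid (a point): Centre of the pad: short dark steel plate, 110 mm long, 12 mm thick, loose, standing on edge (40 mm high) in the other end slot of the set rack; not to be moved. x along its length, z up; centre 40 mm above the bench.
- leaf_270_mid (a point): Centre of the 270 mm leaf: flat dark steel bar with bright sawn ends, 270 mm long, 10 mm thick, 40 mm high on edge, about 0.85 kg, in any slot of the cutting rack. x along its length, y through its thickness. Seated, its centre is 40 mm above the bench; over 90 mm clears the pins. Grasp mid-length from above, across y; free gap to the next leaf 45 mm, so open the fingers to 60 mm at most.
- leaf_230_mid (a point): Centre of the 230 mm leaf: flat dark steel bar with bright sawn ends, 230 mm long, 10 mm thick, 40 mm high on edge, about 0.72 kg, in any slot of the cutting rack. x along its length, y through its thickness. Seated, its centre is 40 mm above the bench; over 90 mm clears the pins. Grasp mid-length from above, across y; free gap to the next leaf 45 mm, so open the fingers to 60 mm at most.
- leaf_190_mid (a point): Centre of the 190 mm leaf: flat dark steel bar with bright sawn ends, 190 mm long, 10 mm thick, 40 mm high on edge, about 0.6 kg, in any slot of the cutting rack. x along its length, y through its thickness. Seated, its centre is 40 mm above the bench; over 90 mm clears the pins. Grasp mid-length from above, across y; free gap to the next leaf 45 mm, so open the fingers to 60 mm at most.
- leaf_150_mid (a point): Centre of the 150 mm leaf: flat dark steel bar with bright sawn ends, 150 mm long, 10 mm thick, 40 mm high on edge, about 0.47 kg, in any slot of the cutting rack. x along its length, y through its thickness. Seated, its centre is 40 mm above the bench; over 90 mm clears the pins. Grasp mid-length from above, across y; free gap to the next leaf 45 mm, so open the fingers to 60 mm at most.
- hammer: Hammer, 260 mm long, lying on the bench beyond the racks; leave it alone. x along the handle towards the head.
- tin: Round tin, 84 mm across, 100 mm high, standing on the bench beyond the racks; leave it alone. Origin: centre of its underside.

How it is judged:
By the outcome, as a careful person would: the job done as asked, in the order asked, and still so for the second after the job is handed in, with the robot touching nothing.
It also fails if it takes over 99 s, if anything falls off the work surface, if the arm or the gripper's body presses on something with over 40 N, if the wrist force passes 120 N, or if a joint passes its speed limit or range.

## Working session

There is one attempt and no reset: what is moved stays moved. The work goes in short steps, Python scripts to look and compute and a tool call to move; the robot and the scene stay as the last step left them, time stands still between calls to the robot, and variables do not carry over. Pictures are saved under pics/ and viewed, at most 14 in all, crops included, and the job is handed in when it is done.

Besides the shell and the picture viewer there is one more tool, called after "Request:" as a command line: name --argument value ..., lists and objects as JSON in quotes. play_rows: Moves the arm, as the interface text tells. Its arguments: {"type":"object","properties":{"steps":{"type":"array"}},"required":["steps"]}

```bash
mkdir -p pics; ls
python3 - <<'E'
from workcell import r
import cv2,numpy as np
np.set_printoptions(suppress=True,precision=3)
o=r.get_obs();print(o['time_s'],o['position'],np.array(o['ee_rot']),o['gripper_width'])
for n in ('top','side'):
    p=r.grab_frame(n);cv2.imwrite(f'pics/{n}0.png',p['img'][:,:,::-1])
    print(n,p['fx'],p['fy'],p['cx'],p['cy'],np.array(p['R']).tolist(),p['t'])
    for k in ['cut_rack','set_rack','main_leaf_mid','pad_mid','leaf_270_mid','leaf_230_mid','leaf_190_mid','leaf_150_mid']:
        print(k,[(np.round(d['rect']).tolist(),round(d['score'],2)) for d in r.search_frame(p,k)[:2]])
E
```

```text
pics
0.0 [ 172.97  -547.897  252.474] [[ 0.954  0.301 -0.   ]
 [ 0.301 -0.954  0.002]
 [ 0.    -0.002 -1.   ]] 85.40204624286477
top 430.98062236180056 430.98062236180056 315.7983364197959 200.43818385899732 [[-0.014961497551883694, -0.9997876854029688, -0.014168193518567025], [-0.9859274791957704, 0.017110692802205323, -0.16629561016004799], [0.16650273078144712, 0.011480779956220096, -0.9859741539887938]] [ 33.916 635.454 949.141]
cut_rack [([170.0, 244.0, 269.0, 297.0], 0.97), ([348.0, 232.0, 498.0, 293.0], 0.48)]
set_rack [([350.0, 232.0, 498.0, 290.0], 0.58)]
main_leaf_mid []
pad_mid [([474.0, 229.0, 493.0, 280.0], 0.87)]
leaf_270_mid [([173.0, 210.0, 194.0, 332.0], 0.62), ([172.0, 242.0, 267.0, 297.0], 0.41)]
leaf_230_mid [([222.0, 223.0, 241.0, 324.0], 0.83), ([248.0, 229.0, 263.0, 311.0], 0.24)]
leaf_190_mid [([244.0, 228.0, 262.0, 314.0], 0.58)]
leaf_150_mid [([203.0, 236.0, 212.0, 303.0], 0.98)]
side 474.60781249781445 474.60781249781445 320.83703028895667 194.65349140026683 [[-0.915095380905958, -0.40320325146668157, -0.005251842655218665], [-0.2634145670754846, 0.6075958509990319, -0.749293031931565], [0.3053083845835457, -0.6842911806062228, -0.6622177666353625]] [ 595.15   216.237 1279.442]
cut_rack [([302.0, 238.0, 373.0, 327.0], 0.78), ([328.0, 177.0, 436.0, 218.0], 0.68)]
set_rack [([362.0, 138.0, 415.0, 215.0], 0.73)]
main_leaf_mid [([327.0, 176.0, 438.0, 218.0], 0.61)]
pad_mid [([384.0, 139.0, 414.0, 155.0], 0.89)]
leaf_270_mid [([281.0, 276.0, 377.0, 327.0], 0.78)]
leaf_230_mid [([309.0, 248.0, 392.0, 292.0], 0.77)]
leaf_190_mid []
leaf_150_mid [([307.0, 268.0, 362.0, 297.0], 0.59)]
```

```bash
python3 -c "
import cv2
a=cv2.imread('pics/top0.png');cv2.imwrite('pics/topc.png',cv2.resize(a[190:350,150:530],None,fx=2.1,fy=2.1,interpolation=2))"
```

```text
(no output)
```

View pics/top0.png

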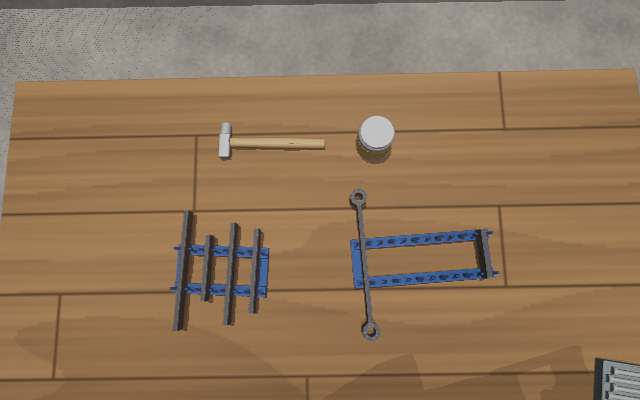

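View pics/topc.png

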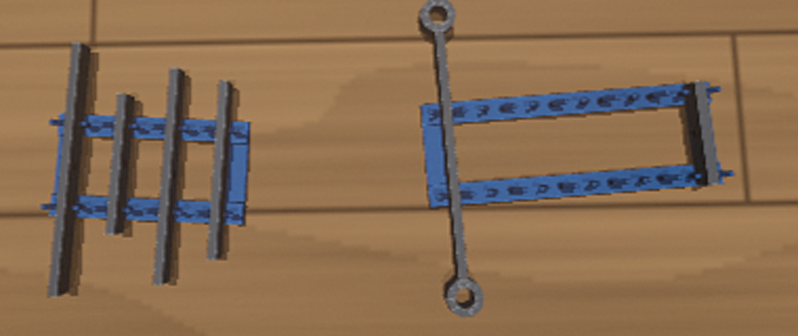

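View pics/side0.png

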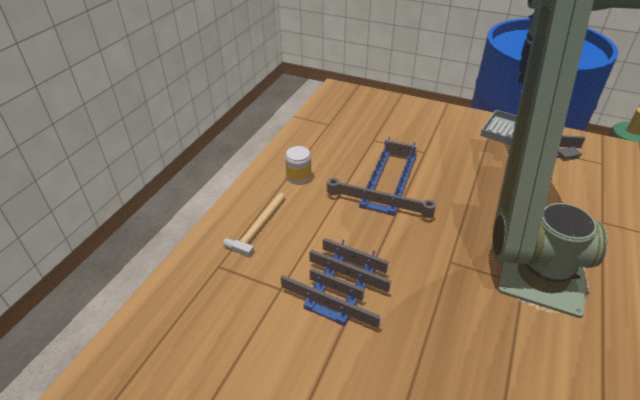

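The top view shows the cutting rack at about (220,270). From left (+y) to right its leaves are 270, 150, 230 and 190. In the set rack the main leaf is on the left (363,265) and the pad on the right (485,255), so the leaves go in from left to right as 270, 230, 190, 150. The side view agrees.

```bash
cat > h.py <<'E'
from workcell import r
import cv2,numpy as np
np.set_printoptions(suppress=True,precision=2)
def ray_pin(p,uv,z):
    R=np.array(p['R']);t=np.array(p['t']);C=-R.T@t
    d=R.T@np.array([(uv[0]-p['cx'])/p['fx'],(uv[1]-p['cy'])/p['fy'],1.])
    return C+d*(z-C[2])/d[2]
def wrist(tag=None):
    o=r.get_obs();p=r.grab_frame('wrist');p['pos']=np.array(o['position']);p['rot']=np.array(o['ee_rot'])
    if tag: cv2.imwrite(f'pics/{tag}.png',p['img'][:,:,::-1])
    return p
def ray_w(p,uv,z):
    H=np.array(p['hand_eye']);f=p['fx'];dx=uv[0]-p['cx'];dy=uv[1]-p['cy'];rr=np.hypot(dx,dy);th=rr/f
    d=np.array([dx/rr*np.sin(th),dy/rr*np.sin(th),np.cos(th)]) if rr>0 else np.array([0,0,1.])
    D=p['rot']@H[:3,:3]@d;C=p['pos']+p['rot']@H[:3,3]
    return C+D*(z-C[2])/D[2]
def proj_w(p,X):
    H=np.array(p['hand_eye']);c=H[:3,:3].T@(p['rot'].T@(np.array(X,float)-p['pos'])-H[:3,3])
    n=np.hypot(c[0],c[1]);th=np.arctan2(n,c[2]);return np.array([p['cx']+p['fx']*th*c[0]/n,p['cy']+p['fx']*th*c[1]/n])
E
python3 - <<'E'
from h import *
p=r.grab_frame('top')
f=lambda x,y,z:ray_pin(p,(150+x/2.1,190+y/2.1),z)
print('C',-np.array(p['R']).T@p['t'])
for n,a,b in (('270',(80,45),(58,292)),('150',(124,96),(114,231)),('230',(176,70),(160,281)),('190',(226,82),(214,256)),('main',(437,14),(464,296)),('pad',(700,84),(711,182))):
    A=f(*a,60);B=f(*b,60);d=A-B;print(n,(A+B)/2,np.hypot(*d[:2]),np.degrees(np.arctan2(d[1],d[0])))
w=wrist('w0');print(np.array(w['hand_eye']),w['fx'],w['cx'],w['cy'])
E
```

```text
C [ 468.98   12.14 1041.98]
270 [483.05 326.13  60.  ] 262.64289083645076 -3.096425792691048
150 [485.5  272.41  60.  ] 143.61732956960182 -2.7460996216887104
230 [473.22 219.23  60.  ] 223.46538732587678 -3.3727883527107205
190 [478.59 163.43  60.  ] 184.5646438246797 -3.5146668087177275
main [492.1  -83.71  60.  ] 300.2934712354862 3.5931506998052627
pad [ 507.87 -357.69   60.  ] 104.52080416265858 1.836624778939123
[[   0.     -0.96   -0.26   67.06]
 [   1.      0.     -0.      1.29]
 [   0.     -0.26    0.96 -121.08]
 [   0.      0.      0.      1.  ]] 309.70691628693146 323.0921979274847 193.51348861388257
```

Request:
play_rows --steps '[[1, [0, 0, -0.015], [0, 0, 0.124]], [1, [0, 0, -0.015], [0, 0, 0.124]], [1, [0.0345, -0.031, 0], [0, 0, 0]], [1, [0.0345, -0.031, 0], [0, 0, 0]], [1, [0.0345, -0.031, 0], [0, 0, 0]]]'

```text
time_s: 1.62
position: [271.8, -448.5, 283.4]
ee_rot: [[0.998, 0.057, 0.0], [0.057, -0.998, -0.0], [0.0, 0.0, -1.0]]
ft_force: [0.5, 0.4, -0.3]
gripper_width: 85.3
gripper_force: 0.0
```

Request:
play_rows --steps '[[1, [0.0345, -0.031, 0], [0, 0, 0]], [1, [0.0345, -0.031, 0], [0, 0, 0]], [1, [0.0345, -0.031, 0], [0, 0, 0]], [1, [0.0345, -0.031, 0], [0, 0, 0]], [1, [0.0345, -0.031, 0], [0, 0, 0]]]'

```text
time_s: 2.25
position: [435.3, -283.7, 283.5]
ee_rot: [[0.998, 0.058, 0.0], [0.058, -0.998, -0.0], [0.0, 0.0, -1.0]]
ft_force: [0.9, -0.2, -0.4]
gripper_width: 85.3
gripper_force: 0.0
```

Request:
play_rows --steps '[[1, [0.0345, -0.031, 0], [0, 0, 0]], [1, [0.0345, -0.031, 0], [0, 0, 0]], [-0.2, [0, 0, 0], [0, 0, 0]], [-0.2, [0, 0, 0], [0, 0, 0]], [-0.2, [0, 0, 0], [0, 0, 0]]]'

```text
time_s: 2.88
position: [498.9, -219.7, 283.4]
ee_rot: [[0.998, 0.056, -0.0], [0.056, -0.998, -0.0], [-0.0, 0.0, -1.0]]
ft_force: [-1.1, 0.0, 0.4]
gripper_width: 34.5
gripper_force: 0.0
```

Run:
```python
from h import *
w=wrist('w1');print(w['pos'],w['rot'],r.get_obs()['gripper_width'])
np.savez('pics/w1.npz',**{k:w[k] for k in('img','pos','rot','hand_eye','fx','cx','cy')})
```

```text
[ 498.87 -219.75  283.38] [[ 1.    0.06 -0.  ]
 [ 0.06 -1.   -0.  ]
 [-0.    0.   -1.  ]] 34.13629255561898
```

View pics/w1.png

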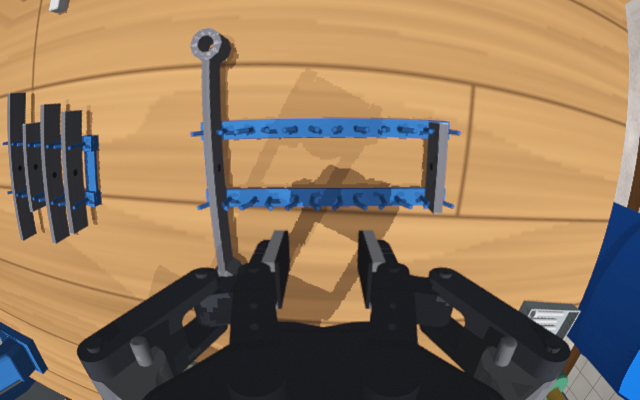

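Request:
play_rows --steps '[[0.3, [0, 0, 0], [0, 0, 0.113]], [0.3, [-0.0047, -0.0463, 0], [0, 0, 0]], [0.3, [-0.0047, -0.0463, 0], [0, 0, 0]], [0.3, [-0.0047, -0.0463, 0], [0, 0, 0]], [0.3, [-0.0047, -0.0463, 0], [0, 0, 0]]]'

```text
time_s: 3.55
position: [490.6, -32.5, 283.6]
ee_rot: [[0.998, -0.057, 0.001], [-0.057, -0.998, -0.0], [0.001, 0.0, -1.0]]
ft_force: [0.1, 0.3, 0.7]
gripper_width: 55.4
gripper_force: 0.0
```

Request:
play_rows --steps '[[0.3, [-0.0047, -0.0463, 0], [0, 0, 0]], [0.3, [-0.0047, -0.0463, 0], [0, 0, 0]], [0.3, [-0.0047, -0.0463, 0], [0, 0, 0]], [0.3, [-0.0047, -0.0463, 0], [0, 0, 0]], [0.3, [-0.0047, -0.0463, 0], [0, 0, 0]]]'

```text
time_s: 4.18
position: [480.3, 200.0, 283.6]
ee_rot: [[0.998, -0.057, 0.001], [-0.057, -0.998, -0.0], [0.001, 0.0, -1.0]]
ft_force: [0.3, -0.5, 0.1]
gripper_width: 55.5
gripper_force: 0.0
```

Request:
play_rows --steps '[[0.3, [-0.0047, -0.0463, 0], [0, 0, 0]], [0.3, [0, 0, 0], [0, 0, 0]], [0.3, [0, 0, 0], [0, 0, 0]]]'

```text
time_s: 4.55
position: [478.3, 244.9, 283.2]
ee_rot: [[0.998, -0.056, -0.0], [-0.056, -0.998, -0.001], [-0.0, 0.001, -1.0]]
ft_force: [-0.0, -0.8, 0.2]
gripper_width: 55.3
gripper_force: 0.0
```

Run:
```python
from h import *
w=wrist('w2');print(w['pos'],w['rot'],r.get_obs()['gripper_width'])
np.savez('pics/w2.npz',**{k:w[k] for k in('img','pos','rot','hand_eye','fx','cx','cy')})
```

```text
[478.26 244.95 283.23] [[ 1.   -0.06 -0.  ]
 [-0.06 -1.   -0.  ]
 [-0.    0.   -1.  ]] 55.29793554322848
```

View pics/w2.png

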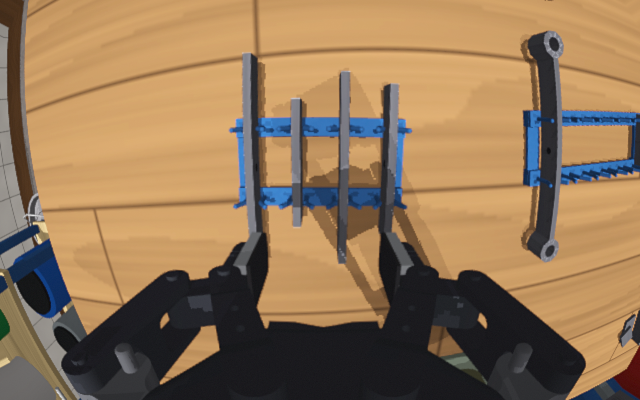

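The wrist view shows the four leaves standing at columns 248, 296, 344 and 390. All four far ends are visible, at rows 53, 98, 72 and 85. Next I rectify at z=60 for the leaf tops and fit the racks.

```bash
cat >> h.py <<'E'
def load(n):
    d=np.load(f'pics/{n}.npz');return {k:(float(d[k]) if d[k].ndim==0 else d[k]) for k in d}
def fr(pose,P):
    x,y,a=pose;c,s=np.cos(np.radians(a)),np.sin(np.radians(a));P=np.atleast_2d(np.array(P,float))
    return np.c_[x+c*P[:,0]-s*P[:,1],y+s*P[:,0]+c*P[:,1],P[:,2]]
def rect(w,pose,z,hx,hy,s=2):   # rows: x from +hx down; cols: y from +hy to -hy
    xs=hx-np.arange(int(2*hx*s))/s;ys=hy-np.arange(int(2*hy*s))/s
    Y,X=np.meshgrid(ys,xs);P=fr(pose,np.c_[X.ravel(),Y.ravel(),np.full(X.size,z)])
    H=w['hand_eye'];c=((P-w['pos'])@w['rot']-H[:3,3])@H[:3,:3]
    n=np.hypot(c[:,0],c[:,1])+1e-9;th=np.arctan2(n,c[:,2])*w['fx']
    m=np.c_[w['cx']+th*c[:,0]/n,w['cy']+th*c[:,1]/n].reshape(*X.shape,2).astype(np.float32)
    return cv2.remap(w['img'],m[...,0],m[...,1],cv2.INTER_LINEAR)[:,:,::-1].copy()
def blue(img):
    h=cv2.cvtColor(img,cv2.COLOR_RGB2HSV);return ((h[...,0]>95)&(h[...,0]<125)&(h[...,1]>110)&(h[...,2]>40))
def render(w,pose,slots,hl,shape):
    m=np.zeros(shape,np.uint8)
    def pj(P): return np.array([proj_w(w,q) for q in fr(pose,P)])
    for b in(-45,45):
        ys=np.linspace(-hl,hl,12)
        for i in range(11):
            P=[(b+dx,y,z) for dx in(-12,12) for y in ys[i:i+2] for z in(0,20)]
            cv2.fillConvexPoly(m,cv2.convexHull(np.round(pj(P)*16).astype(np.int32)),1,shift=4)
        for s in slots:
            for g in(-1,1):
                q=np.round(pj([(b,s+g*10,20),(b,s+g*10,46),(b,s+g*18,65)])*16).astype(np.int32)
                cv2.polylines(m,[q],False,1,4,shift=4)
    return m
E
python3 - <<'E'
from h import *
from scipy.optimize import minimize
from itertools import product
S6=[-137.5,-82.5,-27.5,27.5,82.5,137.5]
for n,p0,sl,hl,cut in(('w1',(500,-220,3.3),S6,162.5,120),('w2',(481,245,-3.2),S6[1:5],107.5,200)):
    w=load(n);B=blue(w['img'])
    # evaluation zone
    def cost(p,show=False):
        m=render(w,p,sl,hl,B.shape)
        if n=='w1':
            z=np.zeros(B.shape,np.uint8)
            q=np.array([proj_w(w,a) for a in fr(p0,[(s*85,y,20) for s,y in((1,118),(1,-118),(-1,-118),(-1,118))])])
            cv2.fillConvexPoly(z,np.round(q).astype(np.int32),1);z=z>0
        else:
            h=cv2.cvtColor(w['img'],cv2.COLOR_RGB2HSV);z=(np.indices(B.shape)[0]<215)&((h[...,1]>100))
            z[:,:215]=0;z[:,430:]=0
        return -((m>0)&B&z).sum()/(((m>0)|B)&z).sum()
    best=min(((cost((p0[0]+a,p0[1]+b,p0[2]+c)),a,b,c) for a,b,c in product(range(-12,13,3),range(-12,13,3),(-1.5,0,1.5))))
    r_=minimize(cost,np.array(p0)+best[1:],method='Nelder-Mead',options=dict(initial_simplex=np.array(p0)+best[1:]+np.array([[0,0,0],[2,0,0],[0,2,0],[0,0,1]]),xatol=.05,fatol=1e-5))
    print(n,r_.x,r_.fun,best[0])
    v=rect(w,r_.x,60 if n=='w2' else 20,185 if n=='w2' else 90,170 if n=='w1' else 110,2)
    cv2.imwrite(f'pics/r{n}.png',v)
    print(v.shape)
a=cv2.imread('pics/rw2.png');b=cv2.imread('pics/rw1.png')
cv2.imwrite('pics/rw2v.png',a[:600])
E
```

```text
w1 [ 499.74 -230.37    3.35] -0.836407581732604 -0.8341797866937531
(360, 680, 3)
w2 [481.02 247.18  -3.84] -0.8381370490551632 -0.8301209372637944
(740, 440, 3)
```

View pics/rw2v.png

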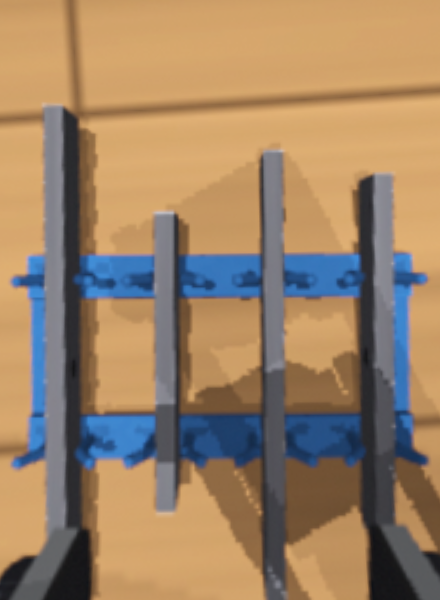

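View pics/rw1.png

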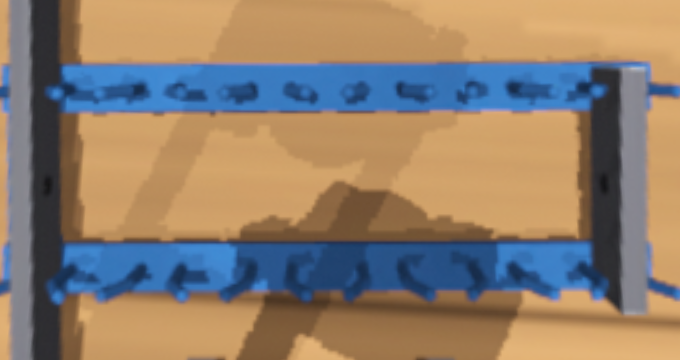

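Run:
```python
from h import *
from scipy.optimize import minimize
S6=[-137.5,-82.5,-27.5,27.5,82.5,137.5]
w=load('w1');h=cv2.cvtColor(w['img'],cv2.COLOR_RGB2HSV);B=(h[...,0]>95)&(h[...,0]<125)&(h[...,1]>110)
p0=np.array((501.6,-222,3.35))
z=np.zeros(B.shape,np.uint8)
q=np.array([proj_w(w,a) for a in fr(p0,[(s*85,y,20) for s,y in((1,118),(1,-200),(-1,-200),(-1,118))])])
cv2.fillConvexPoly(z,np.round(q).astype(np.int32),1);z=(z>0)&(h[...,1]>80)
def cost(p): 
    m=render(w,p,S6,162.5,B.shape)>0
    return -(m&B&z).sum()/((m|B)&z).sum()
for i in range(2):
    s=minimize(cost,p0,method='Nelder-Mead',options=dict(initial_simplex=p0+np.array([[-1,-1,-.2],[2,0,0],[0,3,0],[0,0,1]]),xatol=.05,fatol=1e-6));print(s.x,s.fun,cost(p0));p0=s.x
print([(d,round(cost(s.x+[0,d,0]),3)) for d in(-9,-6,-3,-1.5,1.5,3,6)])
o=w['img'][:,:,::-1].copy()
m=render(w,s.x,S6,162.5,B.shape);c,_=cv2.findContours(m,cv2.RETR_LIST,cv2.CHAIN_APPROX_NONE)
o=cv2.resize(o[100:230,180:480],None,fx=2.6,fy=2.6,interpolation=2)
for k in c: cv2.polylines(o,[((k-[180,100]+.5)*2.6).astype(np.int32)],True,(0,0,255),1)
cv2.imwrite('pics/ov.png',o)
```

```text
[ 500.31 -222.61    3.65] -0.8973181028060591 -0.867308850090307
[ 500.32 -222.89    3.71] -0.8986822476379911 -0.8973181028060591
[(-9, np.float64(-0.84)), (-6, np.float64(-0.859)), (-3, np.float64(-0.883)), (-1.5, np.float64(-0.893)), (1.5, np.float64(-0.887)), (3, np.float64(-0.877)), (6, np.float64(-0.863))]
```

View pics/ov.png

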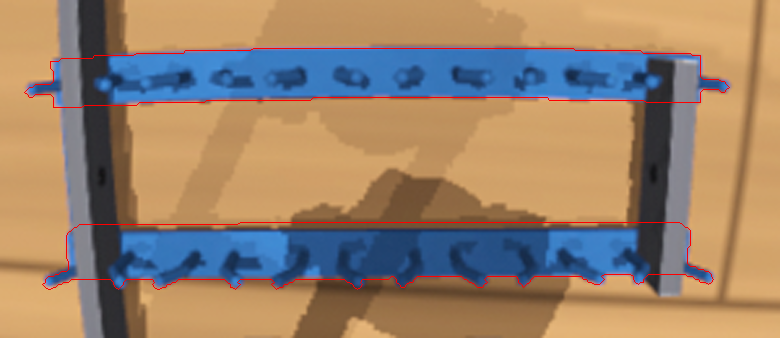

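The overlay matches the pins at both ends, so I take the set rack at (500.5,-222.7), yaw 3.65°. In the rectified view the four leaf tops sit at their slots with the 150 leaf measuring 150.5 mm.

```bash
cat >> h.py <<'E'
CUT=(481.02,247.18,-3.84);SET=(500.5,-222.7,3.65)
LEAF={270:(-3,81.8,0),150:(3.7,26.9,0),230:(-5.5,-26.5,0),190:(3,-81.3,0)}
def go(xyz,yaw,frm=None):
    o=r.get_obs();pos=np.array(o['position']);R=np.array(o['ee_rot'])
    if frm is not None: pos,R=frm
    a=np.radians(yaw);T=np.array([[np.cos(a),np.sin(a),0],[np.sin(a),-np.cos(a),0],[0,0,-1]])
    rv=cv2.Rodrigues(R.T@T)[0].ravel();d=np.array(xyz)-pos
    print('turn',np.round(rv,4),'then shift mm',np.round(T.T@d,1));return np.array(xyz,float),T
E
python3 - <<'E'
from h import *
for k,v in LEAF.items(): print(k,fr(CUT,[v])[0])
for k,s in zip((270,230,190,150),(82.5,27.5,-27.5,-82.5)): print('slot',k,fr(SET,[(0,s,0)])[0])
p=r.grab_frame('top');print('tin top',ray_pin(p,(376,131),100))
a=fr(CUT,[LEAF[270]])[0]
f=go((a[0],a[1],146),-3.4)
t=fr(SET,[(0,82.5,0)])[0]
go((t[0],t[1],146),3.65,(np.array((a[0],a[1],146)),f[1]))
E
```

```text
270 [483.5 329.    0. ]
150 [486.51 273.77   0.  ]
230 [473.76 221.11   0.  ]
190 [478.57 165.86   0.  ]
slot 270 [ 495.25 -140.37    0.  ]
slot 230 [ 498.75 -195.26    0.  ]
slot 190 [ 502.25 -250.14    0.  ]
slot 150 [ 505.75 -305.03    0.  ]
tin top [ 785.8  -116.18  100.  ]
turn [ 0. -0.  0.] then shift mm [  0.1 -84.6 137.4]
turn [ 0.    0.   -0.12] then shift mm [-18.2 469.2   0. ]
```

Request:
play_rows --steps '[[-0.06, [0, -0.0282, 0.0457], [0, 0, 0]], [-0.06, [0, -0.0282, 0.0457], [0, 0, 0]], [-0.06, [0, -0.0282, 0.0457], [0, 0, 0]], [-0.06, [0, 0, 0], [0, 0, 0]]]'

```text
time_s: 5.15
position: [481.4, 329.3, 142.6]
ee_rot: [[0.998, -0.055, -0.006], [-0.055, -0.998, -0.004], [-0.006, 0.005, -1.0]]
ft_force: [0.3, -0.8, 0.9]
gripper_width: 40.2
gripper_force: 0.0
```

Request:
play_rows --steps '[[-0.06, [0, 0, 0.03], [0, 0, 0]], [-0.06, [0, 0, 0.03], [0, 0, 0]], [-0.06, [0, 0, 0.02], [0, 0, 0]], [-0.06, [0, 0, 0.02], [0, 0, 0]], [-0.06, [0, 0, 0], [0, 0, 0]]]'

```text
time_s: 5.78
position: [483.4, 329.0, 46.8]
ee_rot: [[0.998, -0.057, -0.0], [-0.057, -0.998, -0.001], [-0.0, 0.001, -1.0]]
ft_force: [1.1, -1.3, 0.5]
gripper_width: 40.5
gripper_force: 0.0
```

Run:
```python
from h import *
w=wrist('w3');print(w['pos'],r.get_obs()['gripper_width'],r.get_obs()['ft_force'])
```

```text
[483.38 328.96  46.76] 40.30341961924596 [-0.8  -0.59 -0.85]
```

View pics/w3.png

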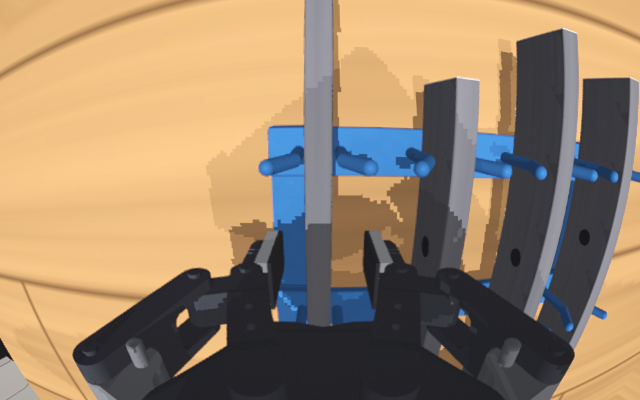

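The fingers straddle the 270 leaf, their inner faces at columns 280 and 366 and the leaf at about 319. I close now.

Request:
play_rows --steps '[[-1, [0, 0, 0], [0, 0, 0]], [-1, [0, 0, 0], [0, 0, 0]], [-1, [0, 0, 0], [0, 0, 0]], [-1, [0, 0, 0], [0, 0, 0]], [-1, [0, 0, 0], [0, 0, 0]]]'

```text
time_s: 6.45
position: [483.8, 330.8, 47.8]
ee_rot: [[0.998, -0.055, 0.003], [-0.055, -0.998, 0.001], [0.002, -0.001, -1.0]]
ft_force: [-0.2, -1.6, 7.0]
gripper_width: 9.3
gripper_force: 59.3
```

Request:
play_rows --steps '[[-1, [0, 0, 0], [0, 0, 0]], [-1, [0, 0, -0.01], [0, 0, 0]], [-1, [0, 0, -0.02], [0, 0, 0]], [-1, [0, 0, -0.035], [0, 0, 0]], [-1, [0, 0, -0.035], [0, 0, 0]]]'

```text
time_s: 7.08
position: [481.6, 329.7, 145.7]
ee_rot: [[0.998, -0.055, -0.004], [-0.055, -0.998, -0.002], [-0.003, 0.003, -1.0]]
ft_force: [1.4, 0.7, -8.5]
gripper_width: 9.1
gripper_force: 58.6
```

Run:
```python
from h import *
w=wrist('w4');o=r.get_obs();print(o['position'],np.array(o['ee_rot']),o['gripper_width'],o['ft_force'],o['wrist_torque'])
np.savez('pics/w4.npz',**{k:w[k] for k in('img','pos','rot','hand_eye','fx','cx','cy')})
```

```text
[483.94 331.26 151.1 ] [[ 1.   -0.05  0.  ]
 [-0.05 -1.    0.  ]
 [ 0.   -0.   -1.  ]] 9.117513199808544 [ 1.29  0.58 -3.36] [ 0.02 -0.23  0.02]
```

View pics/w4.png

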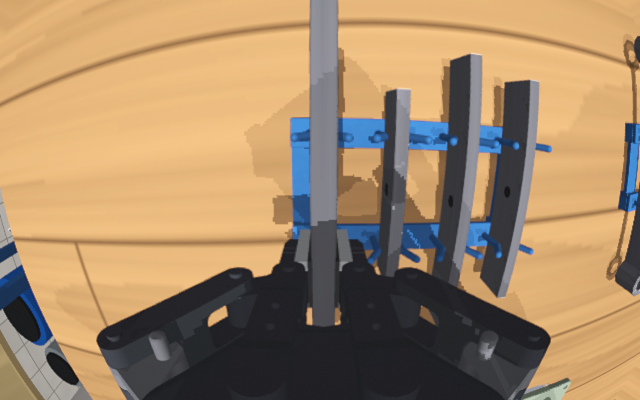

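Holding the 270 leaf at the middle; its far end is outside the wrist view, so I'll check its lengthwise position with the top camera at the set rack.

Run:
```python
from h import *
o=r.get_obs();print(o['position'],o['ft_force'],o['wrist_torque'])
t=fr(SET,[(0,82.5,0)])[0];go((t[0],t[1],146),3.65)
```

```text
[483.94 331.26 151.1 ] [ 1.29  0.58 -3.36] [ 0.02 -0.23  0.02]
turn [-0.   -0.   -0.12] then shift mm [-18.7 471.4   5.1]
```

Request:
play_rows --steps '[[-1, [0, 0, 0], [0, 0, -0.04]], [-1, [-0.0, 0.0, 0], [0, 0, -0.08]], [-1, [-0.0019, 0.03, 0], [0, 0, 0]], [-1, [-0.0019, 0.05, 0], [0, 0, 0]], [-1, [-0.0019, 0.05, 0], [0, 0, 0]]]'

```text
time_s: 7.75
position: [484.3, 198.8, 144.5]
ee_rot: [[0.998, 0.066, -0.003], [0.066, -0.998, -0.002], [-0.003, 0.001, -1.0]]
ft_force: [1.3, 0.4, -8.4]
gripper_width: 9.2
gripper_force: 59.4
```

Request:
play_rows --steps '[[-1, [-0.0019, 0.05, 0], [0, 0, 0]], [-1, [-0.0019, 0.05, 0], [0, 0, 0]], [-1, [-0.0019, 0.05, 0], [0, 0, 0]], [-1, [-0.0019, 0.05, 0], [0, 0, 0]], [-1, [-0.0019, 0.05, 0], [0, 0, 0]]]'

```text
time_s: 8.38
position: [491.1, -51.1, 144.9]
ee_rot: [[0.998, 0.065, -0.003], [0.065, -0.998, 0.0], [-0.003, -0.0, -1.0]]
ft_force: [1.0, -0.4, -8.9]
gripper_width: 9.3
gripper_force: 59.5
```

Request:
play_rows --steps '[[-1, [-0.0019, 0.05, 0], [0, 0, 0]], [-1, [-0.0015, 0.041, 0], [0, 0, 0]], [-1, [0, 0, 0], [0, 0, 0]], [-1, [0, 0, 0], [0, 0, 0]], [-1, [0, 0, 0], [0, 0, 0]]]'

```text
time_s: 9.0
position: [494.3, -139.7, 145.6]
ee_rot: [[0.998, 0.066, -0.002], [0.066, -0.998, 0.001], [-0.001, -0.001, -1.0]]
ft_force: [0.8, -0.0, -8.1]
gripper_width: 9.3
gripper_force: 60.4
```

Run:
```python
from h import *
o=r.get_obs();print(o['position'],np.array(o['ee_rot']),o['ft_force'],o['wrist_torque'],o['gripper_width'])
t=fr(SET,[(0,82.5,0)])[0];go((t[0],t[1],46),3.65)
p=r.grab_frame('top')
for k in('leaf_270_mid','main_leaf_mid'):print([(np.round(d['rect'],1),d['score']) for d in r.search_frame(p,k)[:2]])
cv2.imwrite('pics/t5.png',cv2.resize(p['img'][180:345,300:520,::-1],None,fx=3.5,fy=3.5,interpolation=2))
w=wrist('w5')
```

```text
[ 494.3  -139.71  145.6 ] [[ 1.    0.07 -0.  ]
 [ 0.07 -1.    0.  ]
 [-0.   -0.   -1.  ]] [ 0.76 -0.03 -8.08] [ 0.   -0.03  0.02] 9.343167648323218
turn [-0.  0.  0.] then shift mm [ 0.9  0.7 99.6]
[(array([383.7, 194.2, 404.1, 323. ]), 0.79)]
[(array([347. , 187.3, 372.6, 338.8]), 0.91)]
```

View pics/t5.png

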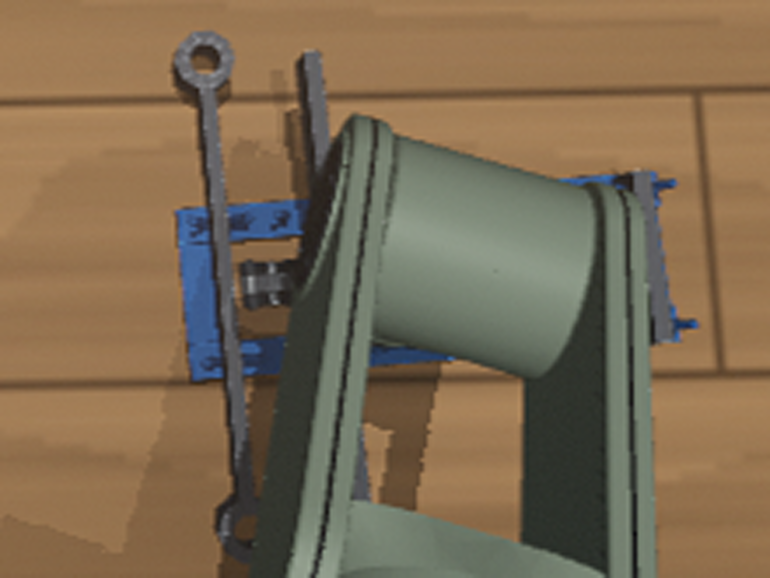

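Run:
```python
from h import *
p=r.grab_frame('top')
c=np.array([np.cos(np.radians(3.75)),np.sin(np.radians(3.75))])
E=ray_pin(p,(388.9,195.1),158);print(E,'mid',E[:2]-135*c)
o=r.get_obs();print(o['position'],[np.round(r.get_obs()['wrist_torque'],3)])
```

```text
[ 626.88 -129.75  158.  ] mid [ 492.17 -138.58]
[ 494.91 -140.19  146.25] [array([-0.01, -0.01, -0.  ])]
```

Request:
play_rows --steps '[[-1, [0.0028, 0.0005, 0.02], [0, 0, 0]], [-1, [0, 0, 0.02], [0, 0, 0]], [-1, [0, 0, 0.012], [0, 0, 0]], [-1, [0, 0, 0.01], [0, 0, 0]], [-1, [0, 0, 0.01], [0, 0, 0]]]'

```text
time_s: 9.88
position: [498.2, -141.2, 74.1]
ee_rot: [[0.998, 0.065, 0.001], [0.065, -0.998, -0.0], [0.001, 0.0, -1.0]]
ft_force: [-0.2, 0.3, -8.1]
gripper_width: 9.2
gripper_force: 60.2
```

Request:
play_rows --steps '[[-1, [0, 0, 0.007], [0, 0, 0]], [-1, [0, 0, 0.006], [0, 0, 0]], [-1, [0, 0, 0.005], [0, 0, 0]], [-1, [0, 0, 0], [0, 0, 0]]]'

```text
time_s: 10.38
position: [497.5, -141.1, 55.9]
ee_rot: [[0.998, 0.065, -0.001], [0.065, -0.998, 0.0], [-0.001, -0.0, -1.0]]
ft_force: [0.5, 0.5, -7.7]
gripper_width: 9.0
gripper_force: 60.2
```

Request:
play_rows --steps '[[-1, [0, 0, 0.004], [0, 0, 0]], [-1, [0, 0, 0.003], [0, 0, 0]], [-1, [0, 0, 0.0015], [0, 0, 0]], [-1, [0, 0, 0], [0, 0, 0]]]'

```text
time_s: 10.88
position: [497.6, -141.1, 47.9]
ee_rot: [[0.998, 0.065, -0.0], [0.065, -0.998, -0.0], [-0.0, 0.0, -1.0]]
ft_force: [-1.1, 0.6, -6.4]
gripper_width: 9.2
gripper_force: 60.9
```

Request:
play_rows --steps '[[-1, [0, 0, 0.001], [0, 0, 0]], [-1, [0, 0, 0], [0, 0, 0]]]'

```text
time_s: 11.12
position: [497.6, -141.1, 47.8]
ee_rot: [[0.998, 0.065, 0.0], [0.065, -0.998, -0.0], [0.0, 0.0, -1.0]]
ft_force: [-4.9, 1.7, 6.2]
gripper_width: 9.2
gripper_force: 62.4
```

Seated: the force has turned to +6 N. Now open, rise, and look.

Request:
play_rows --steps '[[-0.1, [0, 0, 0], [0, 0, 0]], [-0.1, [0, 0, 0], [0, 0, 0]], [-0.1, [0, 0, 0], [0, 0, 0]], [-0.1, [0, 0, -0.015], [0, 0, 0]], [-0.1, [0, 0, -0.03], [0, 0, 0]]]'

```text
time_s: 11.75
position: [497.2, -141.0, 92.0]
ee_rot: [[0.998, 0.065, -0.002], [0.065, -0.998, 0.001], [-0.002, -0.001, -1.0]]
ft_force: [0.3, -0.6, 0.4]
gripper_width: 38.5
gripper_force: 0.0
```

Request:
play_rows --steps '[[-0.1, [0, 0, -0.05], [0, 0, 0]], [-0.1, [0, 0, -0.05], [0, 0, 0]], [-0.1, [0, 0, -0.05], [0, 0, 0]], [-0.1, [0, 0, -0.04], [0, 0, 0]], [-0.1, [0, 0, 0], [0, 0, 0]]]'

```text
time_s: 12.38
position: [499.2, -141.5, 286.3]
ee_rot: [[0.998, 0.065, 0.009], [0.065, -0.998, -0.003], [0.009, 0.003, -1.0]]
ft_force: [0.3, -0.5, -0.2]
gripper_width: 38.3
gripper_force: 0.0
```

Run:
```python
from h import *
w=wrist();print(w['pos'])
np.savez('pics/w6.npz',**{k:w[k] for k in('img','pos','rot','hand_eye','fx','cx','cy')})
v=rect(w,(495.25,-140.37,3.65),60,180,85,3)
v=cv2.resize(v,(425,600))   # 2.5 px/mm x, 1.67 y... 
cv2.imwrite('pics/r6.png',rect(w,(495.25,-140.37,3.65),60,185,90,1.6))
a=fr(CUT,[LEAF[230]])[0];go((a[0],a[1],146),-3.4)
```

```text
[ 499.15 -141.55  286.33]
turn [ 0.   -0.    0.12] then shift mm [ -45.7 -360.2  137.9]
```

View pics/r6.png

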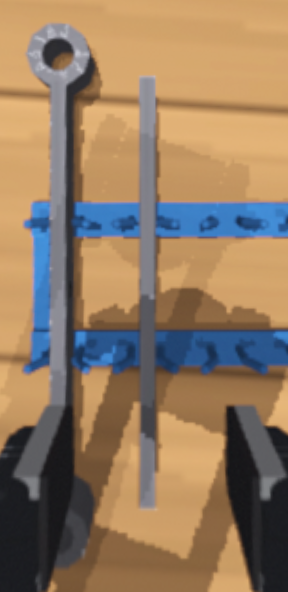

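The 270 leaf spans rows 77–507 at column 148 in the rectified view. Against the main leaf's far eye (58,53) it is about 1.5 mm off centre and stands straight, which is good enough. Next is the 230 leaf.

Request:
play_rows --steps '[[-0.06, [0, 0, 0], [0, 0, 0.12]], [-0.06, [-0.0057, -0.0452, 0.0172], [0, 0, 0]], [-0.06, [-0.0057, -0.0452, 0.0172], [0, 0, 0]], [-0.06, [-0.0057, -0.0452, 0.0172], [0, 0, 0]], [-0.06, [-0.0057, -0.0452, 0.0172], [0, 0, 0]]]'

```text
time_s: 13.05
position: [483.6, 42.0, 211.2]
ee_rot: [[0.998, -0.055, -0.003], [-0.055, -0.998, -0.0], [-0.003, 0.0, -1.0]]
ft_force: [0.1, -0.0, -0.4]
gripper_width: 40.2
gripper_force: 0.0
```

Request:
play_rows --steps '[[-0.06, [-0.0057, -0.0452, 0.0172], [0, 0, 0]], [-0.06, [-0.0057, -0.0452, 0.0172], [0, 0, 0]], [-0.06, [-0.0057, -0.0452, 0.0172], [0, 0, 0]], [-0.06, [-0.0057, -0.0452, 0.0172], [0, 0, 0]], [-0.06, [0, 0, 0], [0, 0, 0]]]'

```text
time_s: 13.68
position: [470.1, 224.2, 141.6]
ee_rot: [[0.999, -0.051, -0.005], [-0.051, -0.999, -0.002], [-0.005, 0.002, -1.0]]
ft_force: [-0.2, -1.6, -0.2]
gripper_width: 39.9
gripper_force: 0.0
```

Request:
play_rows --steps '[[-0.06, [0, 0, 0], [0, 0, 0]], [-0.06, [0, 0, 0], [0, 0, 0]]]'

```text
time_s: 13.92
position: [472.2, 221.4, 144.3]
ee_rot: [[0.998, -0.056, 0.0], [-0.056, -0.998, -0.0], [0.0, 0.0, -1.0]]
ft_force: [0.6, 0.3, 0.8]
gripper_width: 40.2
gripper_force: 0.0
```

Run:
```python
from h import *
w=wrist();print(w['pos'])
a=fr(CUT,[LEAF[230]])[0];go((a[0],a[1]+1,47),-3.4)
cv2.imwrite('pics/r7.png',rect(w,(a[0],a[1],-3.4),60,130,90,2.2))
```

```text
[472.18 221.42 144.25]
turn [ 0. -0.  0.] then shift mm [ 1.4 -0.8 97.4]
```

View pics/r7.png

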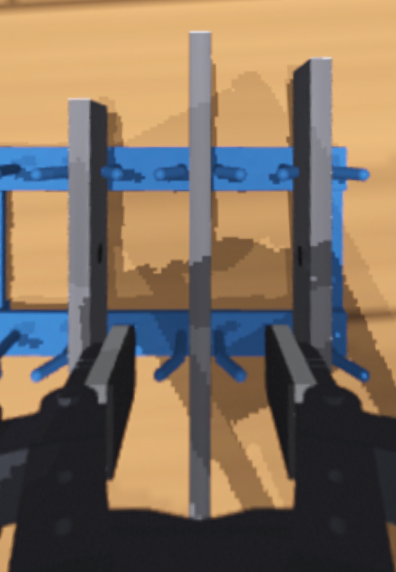

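The settled view puts the 230 leaf within 0.5 mm lengthwise and about 1 mm sideways of the estimate, and the 190 and 150 far ends agree too.

Request:
play_rows --steps '[[-0.06, [0.002, 0.001, 0.03], [0, 0, 0]], [-0.06, [0, 0, 0.03], [0, 0, 0]], [-0.06, [0, 0, 0.02], [0, 0, 0]], [-0.06, [0, 0, 0.017], [0, 0, 0]], [-0.06, [0, 0, 0], [0, 0, 0]]]'

```text
time_s: 14.6
position: [473.6, 220.3, 46.4]
ee_rot: [[0.998, -0.057, -0.002], [-0.057, -0.998, -0.001], [-0.002, 0.001, -1.0]]
ft_force: [-0.7, -0.2, 0.1]
gripper_width: 40.4
gripper_force: 0.0
```

Request:
play_rows --steps '[[-1, [0, 0, 0], [0, 0, 0]], [-1, [0, 0, 0], [0, 0, 0]], [-1, [0, 0, 0], [0, 0, 0]], [-1, [0, 0, 0], [0, 0, 0]], [-1, [0, 0, 0], [0, 0, 0]]]'

```text
time_s: 15.22
position: [474.7, 221.4, 48.2]
ee_rot: [[0.998, -0.055, 0.002], [-0.055, -0.998, 0.0], [0.002, -0.0, -1.0]]
ft_force: [0.7, -2.4, 6.8]
gripper_width: 9.4
gripper_force: 59.7
```

Request:
play_rows --steps '[[-1, [0, 0, 0], [0, 0, 0]], [-1, [0, 0, -0.01], [0, 0, 0]], [-1, [0, 0, -0.02], [0, 0, 0]], [-1, [0, 0, -0.035], [0, 0, 0]], [-1, [0, 0, -0.035], [0, 0, 0]]]'

```text
time_s: 15.85
position: [472.7, 221.0, 147.0]
ee_rot: [[0.998, -0.055, -0.003], [-0.055, -0.998, -0.001], [-0.003, 0.001, -1.0]]
ft_force: [0.1, 0.2, -7.9]
gripper_width: 9.5
gripper_force: 58.6
```

Run:
```python
from h import *
o=r.get_obs();print(o['position'],o['gripper_width'])
t=fr(SET,[(0,27.5,0)])[0];go((t[0]+.5,t[1]-.7,146),3.65)
```

```text
[472.73 220.99 147.02] 9.494283682891929
turn [ 0.    0.   -0.12] then shift mm [ -0.1 417.8   1. ]
```

Request:
play_rows --steps '[[-1, [0, 0, 0], [0, 0, -0.04]], [-1, [0, 0, 0], [0, 0, -0.08]], [-1, [0, 0.033, 0], [0, 0, 0]], [-1, [0, 0.05, 0], [0, 0, 0]], [-1, [0, 0.05, 0], [0, 0, 0]]]'

```text
time_s: 16.48
position: [481.4, 87.5, 146.3]
ee_rot: [[0.998, 0.066, -0.003], [0.066, -0.998, -0.0], [-0.003, 0.0, -1.0]]
ft_force: [2.4, 0.4, -8.2]
gripper_width: 8.8
gripper_force: 59.5
```

Request:
play_rows --steps '[[-1, [0, 0.05, 0], [0, 0, 0]], [-1, [0, 0.05, 0], [0, 0, 0]], [-1, [0, 0.05, 0], [0, 0, 0]], [-1, [0, 0.05, 0], [0, 0, 0]], [-1, [0, 0.05, 0], [0, 0, 0]]]'

```text
time_s: 17.1
position: [497.7, -161.9, 146.3]
ee_rot: [[0.998, 0.065, -0.002], [0.065, -0.998, 0.001], [-0.002, -0.001, -1.0]]
ft_force: [-0.5, -0.4, -7.6]
gripper_width: 9.2
gripper_force: 59.5
```

Request:
play_rows --steps '[[-1, [0, 0.035, 0], [0, 0, 0]], [-1, [0, 0, 0], [0, 0, 0]], [-1, [0, 0, 0], [0, 0, 0]], [-1, [0, 0, 0], [0, 0, 0]]]'

```text
time_s: 17.6
position: [500.6, -194.6, 146.7]
ee_rot: [[0.998, 0.066, -0.001], [0.066, -0.998, 0.001], [-0.001, -0.001, -1.0]]
ft_force: [1.0, -0.3, -8.0]
gripper_width: 8.9
gripper_force: 60.1
```

Run:
```python
from h import *
o=r.get_obs();print(o['position'],o['gripper_width'])
t=fr(SET,[(0,27.5,0)])[0];go((t[0]+.5,t[1]-.7,48),3.65)
w=wrist()
cv2.imwrite('pics/r8.png',rect(w,(t[0],t[1],3.65),158,150,110,1.9))
```

```text
[ 500.59 -194.57  146.71] 8.927854473889933
turn [-0.  0.  0.] then shift mm [-1.4  1.3 98.7]
```

View pics/r8.png

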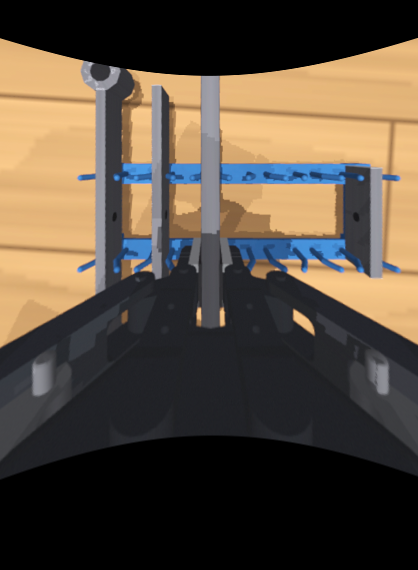

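The 230 leaf is held over its slot, next to the 270 leaf already in place. All 14 pictures are used, so from here I go by numbers.

Request:
play_rows --steps '[[-1, [-0.0014, 0.0012, 0.02], [0, 0, 0]], [-1, [0, 0, 0.02], [0, 0, 0]], [-1, [0, 0, 0.013], [0, 0, 0]], [-1, [0, 0, 0.01], [0, 0, 0]], [-1, [0, 0, 0.01], [0, 0, 0]]]'

```text
time_s: 18.27
position: [500.2, -197.0, 73.9]
ee_rot: [[0.998, 0.065, 0.001], [0.065, -0.998, -0.0], [0.001, 0.0, -1.0]]
ft_force: [0.5, 0.1, -7.1]
gripper_width: 9.4
gripper_force: 60.2
```

Request:
play_rows --steps '[[-1, [0, 0, 0.007], [0, 0, 0]], [-1, [0, 0, 0.006], [0, 0, 0]], [-1, [0, 0, 0.005], [0, 0, 0]], [-1, [0, 0, 0], [0, 0, 0]]]'

```text
time_s: 18.77
position: [499.6, -197.0, 55.7]
ee_rot: [[0.998, 0.065, -0.001], [0.065, -0.998, 0.0], [-0.001, -0.0, -1.0]]
ft_force: [-0.8, 1.1, -8.1]
gripper_width: 9.2
gripper_force: 60.1
```

Request:
play_rows --steps '[[-1, [0, 0, 0.003], [0, 0, 0]], [-1, [0, 0, 0.002], [0, 0, 0]], [-1, [0, 0, 0.0015], [0, 0, 0]], [-1, [0, 0, 0], [0, 0, 0]]]'

```text
time_s: 19.27
position: [499.8, -197.0, 49.5]
ee_rot: [[0.998, 0.065, -0.0], [0.065, -0.998, 0.0], [0.0, -0.0, -1.0]]
ft_force: [1.1, 1.1, -8.6]
gripper_width: 8.9
gripper_force: 60.2
```

Request:
play_rows --steps '[[-1, [0, 0, 0.0015], [0, 0, 0]], [-1, [0, 0, 0.001], [0, 0, 0]], [-1, [0, 0, 0], [0, 0, 0]]]'

```text
time_s: 19.65
position: [499.8, -197.0, 48.2]
ee_rot: [[0.998, 0.065, 0.0], [0.065, -0.998, -0.0], [0.0, 0.0, -1.0]]
ft_force: [-4.0, 4.2, 5.7]
gripper_width: 9.0
gripper_force: 62.1
```

Request:
play_rows --steps '[[-0.1, [0, 0, 0], [0, 0, 0]], [-0.1, [0, 0, 0], [0, 0, 0]], [-0.1, [0, 0, 0], [0, 0, 0]], [-0.1, [0, 0, -0.015], [0, 0, 0]], [-0.1, [0, 0, -0.03], [0, 0, 0]]]'

```text
time_s: 20.27
position: [499.3, -196.9, 92.4]
ee_rot: [[0.998, 0.065, -0.002], [0.065, -0.998, 0.001], [-0.002, -0.001, -1.0]]
ft_force: [0.9, 0.5, 1.1]
gripper_width: 38.1
gripper_force: 0.0
```

Request:
play_rows --steps '[[-0.1, [0, 0, -0.05], [0, 0, 0]], [-0.1, [0, 0, -0.05], [0, 0, 0]], [-0.1, [0, 0, -0.05], [0, 0, 0]], [-0.1, [0, 0, 0], [0, 0, 0]], [-0.1, [0, 0, 0], [0, 0, 0]]]'

```text
time_s: 20.9
position: [499.3, -196.9, 242.2]
ee_rot: [[0.998, 0.065, -0.0], [0.065, -0.998, -0.0], [-0.0, 0.0, -1.0]]
ft_force: [-0.8, 1.0, -0.3]
gripper_width: 38.0
gripper_force: 0.0
```

```bash
cat >> h.py <<'E'
def graymask(w,pose,L,hy=9,z=60):
    # far/near end of leaf top face: saturation profile along x in leaf frame
    v=rect(w,pose,z,L/2+40,14,2);h=cv2.cvtColor(v,cv2.COLOR_BGR2HSV)
    low=(h[...,1]<70)
    prof=low[:,int((14-2)*2):int((14+2)*2)].mean(1)>.5
    xs=L/2+40-np.arange(len(prof))/2;i=np.flatnonzero(prof)
    rows=slice(int(40*2+10),int(40*2+60));c=low[rows].mean(0)>.5;ys=14-np.arange(c.size)/2
    print(L,'far',xs[i[0]],'near',xs[i[-1]],'breaks',np.flatnonzero(np.diff(i)>1).size,'far-half y range',ys[c][[0,-1]] if c.any() else None)
E
python3 - <<'E'
from h import *
w=wrist();print(w['pos'],w['rot'])
for L,s in((270,82.5),(230,27.5)):
    t=fr(SET,[(0,s,0)])[0];graymask(w,(t[0],t[1],3.65),L)
a=fr(CUT,[LEAF[190]])[0];go((a[0]+.5,a[1],146),-3.4)
E
```

```text
[ 499.31 -196.89  242.22] [[ 1.    0.06 -0.  ]
 [ 0.06 -1.   -0.  ]
 [-0.    0.   -1.  ]]
270 far 137.5 near -158.5 breaks 0 far-half y range [  3.  -11.5]
230 far 116.0 near -115.0 breaks 0 far-half y range [ 2.  -7.5]
turn [-0.    0.    0.12] then shift mm [ -41.4 -360.8   95.3]
```

Request:
play_rows --steps '[[-0.06, [0, 0, 0], [0, 0, 0.12]], [-0.06, [-0.0052, -0.0451, 0.0119], [0, 0, 0]], [-0.06, [-0.0052, -0.0451, 0.0119], [0, 0, 0]], [-0.06, [-0.0052, -0.0451, 0.0119], [0, 0, 0]], [-0.06, [-0.0052, -0.0451, 0.0119], [0, 0, 0]]]'

```text
time_s: 21.58
position: [487.8, -14.4, 192.6]
ee_rot: [[0.998, -0.056, -0.003], [-0.056, -0.998, 0.0], [-0.003, 0.0, -1.0]]
ft_force: [0.0, -0.2, 0.4]
gripper_width: 39.9
gripper_force: 0.0
```

Request:
play_rows --steps '[[-0.06, [-0.0052, -0.0451, 0.0119], [0, 0, 0]], [-0.06, [-0.0052, -0.0451, 0.0119], [0, 0, 0]], [-0.06, [-0.0052, -0.0451, 0.0119], [0, 0, 0]], [-0.06, [-0.0052, -0.0451, 0.0119], [0, 0, 0]], [-0.06, [0, 0, 0], [0, 0, 0]]]'

```text
time_s: 22.2
position: [476.4, 167.4, 144.5]
ee_rot: [[0.999, -0.051, -0.005], [-0.051, -0.999, -0.001], [-0.005, 0.002, -1.0]]
ft_force: [-0.6, -0.5, -0.9]
gripper_width: 40.4
gripper_force: 0.0
```

Request:
play_rows --steps '[[-0.06, [0, 0, 0], [0, 0, 0]], [-0.06, [0, 0, 0], [0, 0, 0]]]'

```text
time_s: 22.45
position: [478.1, 164.4, 146.7]
ee_rot: [[0.998, -0.057, -0.0], [-0.057, -0.998, -0.001], [-0.0, 0.001, -1.0]]
ft_force: [-0.7, -0.5, 0.2]
gripper_width: 40.2
gripper_force: 0.0
```

Run:
```python
from h import *
w=wrist();print(w['pos'])
a=fr(CUT,[LEAF[190]])[0];graymask(w,(a[0],a[1],-3.4),190);go((a[0]+.5,a[1],47),-3.4)
b=fr(CUT,[LEAF[150]])[0];graymask(w,(b[0],b[1],-3.4),150)
```

```text
[478.14 164.44 146.74]
190 far 96.0 near -134.5 breaks 1 far-half y range [ 3.5 -6. ]
turn [0. 0. 0.] then shift mm [ 0.7 -1.5 99.9]
150 far 75.5 near -114.5 breaks 0 far-half y range [  5.5 -13.5]
```

Request:
play_rows --steps '[[-0.06, [0.0013, -0.0003, 0.03], [0, 0, 0]], [-0.06, [0, 0, 0.03], [0, 0, 0]], [-0.06, [0, 0, 0.02], [0, 0, 0]], [-0.06, [0, 0, 0.0195], [0, 0, 0]], [-0.06, [0, 0, 0], [0, 0, 0]]]'

```text
time_s: 23.12
position: [478.7, 164.6, 46.5]
ee_rot: [[0.998, -0.057, -0.003], [-0.057, -0.998, -0.001], [-0.003, 0.001, -1.0]]
ft_force: [0.4, 0.4, 0.1]
gripper_width: 40.3
gripper_force: 0.0
```

Request:
play_rows --steps '[[-1, [0, 0, 0], [0, 0, 0]], [-1, [0, 0, 0], [0, 0, 0]], [-1, [0, 0, 0], [0, 0, 0]], [-1, [0, 0, 0], [0, 0, 0]], [-1, [0, 0, 0], [0, 0, 0]]]'

```text
time_s: 23.75
position: [480.3, 165.9, 48.5]
ee_rot: [[0.998, -0.055, 0.002], [-0.055, -0.998, 0.0], [0.002, -0.001, -1.0]]
ft_force: [-0.7, -0.4, 6.3]
gripper_width: 9.2
gripper_force: 59.7
```

Request:
play_rows --steps '[[-1, [0, 0, 0], [0, 0, 0]], [-1, [0, 0, -0.01], [0, 0, 0]], [-1, [0, 0, -0.02], [0, 0, 0]], [-1, [0, 0, -0.035], [0, 0, 0]], [-1, [0, 0, -0.035], [0, 0, 0]]]'

```text
time_s: 24.38
position: [478.3, 165.4, 147.6]
ee_rot: [[0.998, -0.055, -0.003], [-0.055, -0.998, -0.001], [-0.003, 0.001, -1.0]]
ft_force: [0.2, -0.1, -5.5]
gripper_width: 9.6
gripper_force: 58.5
```

Run:
```python
from h import *
o=r.get_obs();print(o['position'],o['gripper_width'])
t=fr(SET,[(0,-27.5,0)])[0];go((t[0]+.5,t[1]-1,146),3.65)
```

```text
[478.27 165.41 147.61] 9.596046396298819
turn [ 0.    0.   -0.12] then shift mm [ -2.1 417.3   1.6]
```

Request:
play_rows --steps '[[-1, [0, 0, 0], [0, 0, -0.04]], [-1, [0, 0, 0], [0, 0, -0.08]], [-1, [-0.002, 0.033, 0], [0, 0, 0]], [-1, [-0.001, 0.05, 0], [0, 0, 0]], [-1, [0, 0.05, 0], [0, 0, 0]]]'

```text
time_s: 25.0
position: [483.9, 31.7, 146.8]
ee_rot: [[0.998, 0.066, -0.002], [0.066, -0.998, -0.0], [-0.002, 0.0, -1.0]]
ft_force: [1.8, -0.1, -6.2]
gripper_width: 8.9
gripper_force: 59.3
```

Request:
play_rows --steps '[[-1, [0, 0.05, 0], [0, 0, 0]], [-1, [0, 0.05, 0], [0, 0, 0]], [-1, [0, 0.05, 0], [0, 0, 0]], [-1, [0, 0.05, 0], [0, 0, 0]], [-1, [0, 0.05, 0], [0, 0, 0]]]'

```text
time_s: 25.62
position: [500.3, -217.8, 146.8]
ee_rot: [[0.998, 0.065, -0.002], [0.065, -0.998, 0.001], [-0.002, -0.001, -1.0]]
ft_force: [0.7, 0.0, -5.7]
gripper_width: 9.2
gripper_force: 59.3
```

Request:
play_rows --steps '[[-1, [0, 0.0355, 0], [0, 0, 0]], [-1, [0, 0, 0], [0, 0, 0]], [-1, [0, 0, 0], [0, 0, 0]], [-1, [0, 0, 0], [0, 0, 0]]]'

```text
time_s: 26.12
position: [503.2, -250.9, 147.1]
ee_rot: [[0.998, 0.066, -0.001], [0.066, -0.998, 0.001], [-0.001, -0.001, -1.0]]
ft_force: [0.5, 0.2, -6.6]
gripper_width: 9.3
gripper_force: 59.8
```

Run:
```python
from h import *
o=r.get_obs();print(o['position'],o['gripper_width'])
t=fr(SET,[(0,-27.5,0)])[0];go((t[0]+.8,t[1]-1.2,48.3),3.65)
```

```text
[ 503.15 -250.89  147.11] 9.262258192862909
turn [-0.  0.  0.] then shift mm [-0.1  0.4 98.8]
```

Request:
play_rows --steps '[[-1, [-0.0005, -0.0005, 0.02], [0, 0, 0]], [-1, [0, 0, 0.02], [0, 0, 0]], [-1, [0, 0, 0.013], [0, 0, 0]], [-1, [0, 0, 0.01], [0, 0, 0]], [-1, [0, 0, 0.01], [0, 0, 0]]]'

```text
time_s: 26.75
position: [503.4, -251.6, 74.3]
ee_rot: [[0.998, 0.065, 0.001], [0.065, -0.998, -0.0], [0.001, 0.001, -1.0]]
ft_force: [0.1, -0.5, -5.9]
gripper_width: 9.0
gripper_force: 59.8
```

Request:
play_rows --steps '[[-1, [0, 0, 0.007], [0, 0, 0]], [-1, [0, 0, 0.006], [0, 0, 0]], [-1, [0, 0, 0.005], [0, 0, 0]], [-1, [0, 0, 0], [0, 0, 0]]]'

```text
time_s: 27.25
position: [502.9, -251.6, 56.1]
ee_rot: [[0.998, 0.065, -0.001], [0.065, -0.998, 0.0], [-0.001, -0.0, -1.0]]
ft_force: [0.8, -0.3, -5.9]
gripper_width: 8.7
gripper_force: 59.8
```

Request:
play_rows --steps '[[-1, [0, 0, 0.003], [0, 0, 0]], [-1, [0, 0, 0.002], [0, 0, 0]], [-1, [0, 0, 0.0015], [0, 0, 0]], [-1, [0, 0, 0], [0, 0, 0]]]'

```text
time_s: 27.75
position: [503.0, -251.6, 49.8]
ee_rot: [[0.998, 0.065, -0.0], [0.065, -0.998, -0.0], [-0.0, 0.0, -1.0]]
ft_force: [0.3, 0.1, -5.9]
gripper_width: 9.2
gripper_force: 59.9
```

Request:
play_rows --steps '[[-1, [0, 0, 0.0015], [0, 0, 0]], [-1, [0, 0, 0.0005], [0, 0, 0]], [-1, [0, 0, 0], [0, 0, 0]]]'

```text
time_s: 28.12
position: [503.2, -251.8, 48.5]
ee_rot: [[0.998, 0.065, 0.001], [0.065, -0.998, -0.0], [0.001, 0.0, -1.0]]
ft_force: [-2.6, 1.1, 0.5]
gripper_width: 9.3
gripper_force: 60.8
```

Seated (weight off at 48.5). Open, rise, check.

Request:
play_rows --steps '[[-0.1, [0, 0, 0], [0, 0, 0]], [-0.1, [0, 0, 0], [0, 0, 0]], [-0.1, [0, 0, 0], [0, 0, 0]], [-0.1, [0, 0, -0.015], [0, 0, 0]], [-0.1, [0, 0, -0.03], [0, 0, 0]]]'

```text
time_s: 28.75
position: [502.5, -251.4, 93.2]
ee_rot: [[0.998, 0.065, -0.002], [0.065, -0.998, 0.001], [-0.002, -0.001, -1.0]]
ft_force: [0.2, -0.0, -0.8]
gripper_width: 38.6
gripper_force: 0.0
```

Request:
play_rows --steps '[[-0.1, [0, 0, -0.05], [0, 0, 0]], [-0.1, [0, 0, -0.05], [0, 0, 0]], [-0.1, [0, 0, -0.05], [0, 0, 0]], [-0.1, [0, 0, 0], [0, 0, 0]], [-0.1, [0, 0, 0], [0, 0, 0]]]'

```text
time_s: 29.38
position: [502.6, -251.4, 243.0]
ee_rot: [[0.998, 0.065, -0.0], [0.065, -0.998, 0.0], [-0.0, -0.0, -1.0]]
ft_force: [-0.7, -0.4, -0.7]
gripper_width: 38.5
gripper_force: 0.0
```

Run:
```python
from h import *
w=wrist();print(w['pos'])
for L,s in((270,82.5),(230,27.5),(190,-27.5)):
    t=fr(SET,[(0,s,0)])[0];graymask(w,(t[0],t[1]-1,3.65),L)
a=fr(CUT,[LEAF[150]])[0];go((a[0]+.5,a[1],146),-3.4)
```

```text
[ 502.56 -251.38  243.02]
270 far 137.5 near -174.5 breaks 0 far-half y range [  3.5 -13.5]
230 far 116.0 near -154.5 breaks 0 far-half y range [  2.5 -11.5]
190 far 95.0 near -95.0 breaks 0 far-half y range [ 3.  -6.5]
turn [-0.    0.    0.12] then shift mm [ -46.4 -523.2   96.1]
```

Request:
play_rows --steps '[[-0.06, [0, 0, 0], [0, 0, 0.12]], [-0.06, [-0.0042, -0.0477, 0.0087], [0, 0, 0]], [-0.06, [-0.0042, -0.0477, 0.0087], [0, 0, 0]], [-0.06, [-0.0042, -0.0477, 0.0087], [0, 0, 0]], [-0.06, [-0.0042, -0.0477, 0.0087], [0, 0, 0]]]'

```text
time_s: 30.05
position: [495.7, -58.6, 206.2]
ee_rot: [[0.998, -0.056, -0.003], [-0.056, -0.998, 0.0], [-0.003, -0.0, -1.0]]
ft_force: [0.4, 0.3, 0.2]
gripper_width: 40.4
gripper_force: 0.0
```

Request:
play_rows --steps '[[-0.06, [-0.0042, -0.0477, 0.0087], [0, 0, 0]], [-0.06, [-0.0042, -0.0477, 0.0087], [0, 0, 0]], [-0.06, [-0.0042, -0.0477, 0.0087], [0, 0, 0]], [-0.06, [-0.0042, -0.0477, 0.0087], [0, 0, 0]], [-0.06, [-0.0042, -0.0477, 0.0087], [0, 0, 0]]]'

```text
time_s: 30.68
position: [487.8, 180.3, 162.7]
ee_rot: [[0.998, -0.055, -0.003], [-0.055, -0.998, -0.001], [-0.003, 0.001, -1.0]]
ft_force: [-0.1, -0.5, 0.6]
gripper_width: 40.6
gripper_force: 0.0
```

Request:
play_rows --steps '[[-0.06, [-0.0042, -0.0477, 0.0087], [0, 0, 0]], [-0.06, [-0.0042, -0.0477, 0.0087], [0, 0, 0]], [-0.06, [0, 0, 0], [0, 0, 0]], [-0.06, [0, 0, 0], [0, 0, 0]], [-0.06, [0, 0, 0], [0, 0, 0]]]'

```text
time_s: 31.3
position: [485.8, 273.6, 146.9]
ee_rot: [[0.998, -0.056, -0.001], [-0.056, -0.998, -0.001], [-0.001, 0.001, -1.0]]
ft_force: [-0.1, -0.8, -0.3]
gripper_width: 40.2
gripper_force: 0.0
```

Run:
```python
from h import *
w=wrist();print(w['pos'])
a=fr(CUT,[LEAF[150]])[0];graymask(w,(a[0],a[1],-3.4),150);go((a[0],a[1],47),-3.4)
```

```text
[485.75 273.56 146.94]
150 far 75.5 near -114.5 breaks 1 far-half y range [ 5.5 -4. ]
turn [0. 0. 0.] then shift mm [  0.6  -0.2 100.2]
```

Request:
play_rows --steps '[[-0.06, [0.0012, -0.0009, 0.03], [0, 0, 0]], [-0.06, [0, 0, 0.03], [0, 0, 0]], [-0.06, [0, 0, 0.02], [0, 0, 0]], [-0.06, [0, 0, 0.0195], [0, 0, 0]], [-0.06, [0, 0, 0], [0, 0, 0]]]'

```text
time_s: 31.98
position: [486.4, 274.3, 46.7]
ee_rot: [[0.998, -0.057, -0.003], [-0.057, -0.998, -0.002], [-0.003, 0.002, -1.0]]
ft_force: [0.5, -0.6, -0.3]
gripper_width: 40.5
gripper_force: 0.0
```

Request:
play_rows --steps '[[-1, [0, 0, 0], [0, 0, 0]], [-1, [0, 0, 0], [0, 0, 0]], [-1, [0, 0, 0], [0, 0, 0]], [-1, [0, 0, 0], [0, 0, 0]], [-1, [0, 0, 0], [0, 0, 0]]]'

```text
time_s: 32.6
position: [487.9, 275.7, 48.9]
ee_rot: [[0.998, -0.055, 0.002], [-0.055, -0.998, 0.0], [0.002, -0.001, -1.0]]
ft_force: [0.9, -3.0, 5.8]
gripper_width: 9.1
gripper_force: 59.8
```

Request:
play_rows --steps '[[-1, [0, 0, 0], [0, 0, 0]], [-1, [0, 0, -0.01], [0, 0, 0]], [-1, [0, 0, -0.02], [0, 0, 0]], [-1, [0, 0, -0.035], [0, 0, 0]], [-1, [0, 0, -0.035], [0, 0, 0]]]'

```text
time_s: 33.22
position: [486.3, 275.5, 148.1]
ee_rot: [[0.998, -0.055, -0.002], [-0.055, -0.998, -0.001], [-0.002, 0.001, -1.0]]
ft_force: [0.8, 0.8, -4.2]
gripper_width: 8.9
gripper_force: 58.4
```

Run:
```python
from h import *
o=r.get_obs();print(o['position'],o['gripper_width'])
t=fr(SET,[(0,-82.5,0)])[0];go((t[0]+.5,t[1]-1,146),3.65)
```

```text
[486.26 275.47 148.1 ] 8.918940494470826
turn [ 0.    0.   -0.12] then shift mm [-17.1 581.6   2.1]
```

Request:
play_rows --steps '[[-1, [0, 0, 0], [0, 0, -0.04]], [-1, [0, 0, 0], [0, 0, -0.08]], [-1, [-0.0016, 0.032, 0], [0, 0, 0]], [-1, [-0.0016, 0.05, 0], [0, 0, 0]], [-1, [-0.0016, 0.05, 0], [0, 0, 0]]]'

```text
time_s: 33.85
position: [490.1, 142.5, 147.4]
ee_rot: [[0.998, 0.066, -0.001], [0.066, -0.998, -0.0], [-0.001, 0.0, -1.0]]
ft_force: [1.0, 0.1, -3.2]
gripper_width: 9.4
gripper_force: 58.9
```

Request:
play_rows --steps '[[-1, [-0.0016, 0.05, 0], [0, 0, 0]], [-1, [-0.0016, 0.05, 0], [0, 0, 0]], [-1, [-0.0016, 0.05, 0], [0, 0, 0]], [-1, [-0.0016, 0.05, 0], [0, 0, 0]], [-1, [-0.0016, 0.05, 0], [0, 0, 0]]]'

```text
time_s: 34.48
position: [498.4, -107.6, 147.5]
ee_rot: [[0.998, 0.065, -0.001], [0.065, -0.998, 0.001], [-0.001, -0.001, -1.0]]
ft_force: [1.4, 0.6, -4.5]
gripper_width: 9.5
gripper_force: 58.9
```

Request:
play_rows --steps '[[-1, [-0.0016, 0.05, 0], [0, 0, 0]], [-1, [-0.0016, 0.05, 0], [0, 0, 0]], [-1, [-0.0016, 0.05, 0], [0, 0, 0]], [-1, [0, 0.05, 0], [0, 0, 0]], [-1, [0, 0, 0], [0, 0, 0]]]'

```text
time_s: 35.1
position: [507.1, -309.3, 147.2]
ee_rot: [[0.998, 0.061, 0.0], [0.061, -0.998, -0.001], [0.0, 0.001, -1.0]]
ft_force: [-1.0, 2.2, -4.2]
gripper_width: 9.3
gripper_force: 59.5
```

Request:
play_rows --steps '[[-1, [0, 0, 0], [0, 0, 0]], [-1, [0, 0, 0], [0, 0, 0]], [-1, [0, 0, 0], [0, 0, 0]]]'

```text
time_s: 35.48
position: [507.3, -305.1, 147.8]
ee_rot: [[0.998, 0.066, -0.0], [0.066, -0.998, 0.0], [-0.0, -0.0, -1.0]]
ft_force: [-0.2, -0.0, -5.0]
gripper_width: 9.1
gripper_force: 59.5
```

Run:
```python
from h import *
o=r.get_obs();print(o['position'],o['gripper_width'])
t=fr(SET,[(0,-82.5,0)])[0];go((t[0]+.9,t[1]-1.2,48.9),3.65)
```

```text
[ 507.28 -305.14  147.81] 9.077327214189662
turn [-0.  0.  0.] then shift mm [-0.7  1.  98.9]
```

Request:
play_rows --steps '[[-1, [-0.001, 0.0005, 0.02], [0, 0, 0]], [-1, [0, 0, 0.02], [0, 0, 0]], [-1, [0, 0, 0.013], [0, 0, 0]], [-1, [0, 0, 0.01], [0, 0, 0]], [-1, [0, 0, 0.01], [0, 0, 0]]]'

```text
time_s: 36.1
position: [506.7, -306.9, 74.6]
ee_rot: [[0.998, 0.065, 0.001], [0.065, -0.998, -0.001], [0.001, 0.001, -1.0]]
ft_force: [0.3, 1.0, -3.0]
gripper_width: 9.2
gripper_force: 59.6
```

Request:
play_rows --steps '[[-1, [0, 0, 0.007], [0, 0, 0]], [-1, [0, 0, 0.006], [0, 0, 0]], [-1, [0, 0, 0.005], [0, 0, 0]], [-1, [0, 0, 0], [0, 0, 0]]]'

```text
time_s: 36.6
position: [506.1, -306.8, 56.3]
ee_rot: [[0.998, 0.065, -0.001], [0.065, -0.998, 0.0], [-0.001, -0.0, -1.0]]
ft_force: [0.2, 1.4, -4.3]
gripper_width: 9.0
gripper_force: 59.5
```

Request:
play_rows --steps '[[-1, [0, 0, 0.003], [0, 0, 0]], [-1, [0, 0, 0.002], [0, 0, 0]], [-1, [0, 0, 0.0015], [0, 0, 0]], [-1, [0, 0, 0], [0, 0, 0]]]'

```text
time_s: 37.1
position: [506.2, -306.8, 50.1]
ee_rot: [[0.998, 0.065, -0.0], [0.065, -0.998, 0.0], [-0.0, -0.0, -1.0]]
ft_force: [-0.2, 0.6, -3.2]
gripper_width: 9.2
gripper_force: 59.6
```

Request:
play_rows --steps '[[-1, [0, 0, 0.0015], [0, 0, 0]], [-1, [0, 0, 0.0005], [0, 0, 0]], [-1, [0, 0, 0], [0, 0, 0]]]'

```text
time_s: 37.48
position: [506.3, -306.8, 48.9]
ee_rot: [[0.998, 0.065, 0.0], [0.065, -0.998, -0.0], [0.0, 0.0, -1.0]]
ft_force: [-2.1, 3.5, 4.0]
gripper_width: 9.3
gripper_force: 60.7
```

Request:
play_rows --steps '[[-0.1, [0, 0, 0], [0, 0, 0]], [-0.1, [0, 0, 0], [0, 0, 0]], [-0.1, [0, 0, 0], [0, 0, 0]], [-0.1, [0, 0, -0.015], [0, 0, 0]], [-0.1, [0, 0, -0.03], [0, 0, 0]]]'

```text
time_s: 38.1
position: [505.8, -306.6, 93.4]
ee_rot: [[0.998, 0.065, -0.002], [0.065, -0.998, 0.001], [-0.002, -0.001, -1.0]]
ft_force: [1.1, -0.1, 0.8]
gripper_width: 38.1
gripper_force: 0.0
```

Request:
play_rows --steps '[[-0.1, [0, 0, -0.05], [0, 0, 0]], [-0.1, [0, 0, -0.05], [0, 0, 0]], [-0.1, [0, 0, -0.05], [0, 0, 0]], [-0.1, [0, 0, -0.04], [0, 0, 0]], [-0.1, [0, 0, 0], [0, 0, 0]]]'

```text
time_s: 38.72
position: [507.5, -307.7, 288.4]
ee_rot: [[0.998, 0.065, 0.008], [0.065, -0.998, -0.005], [0.008, 0.006, -1.0]]
ft_force: [-0.7, -0.2, -0.0]
gripper_width: 38.6
gripper_force: 0.0
```

Request:
play_rows --steps '[[-0.1, [-0.02, -0.04, 0], [0, 0, 0]], [-0.1, [-0.02, -0.045, 0], [0, 0, 0]], [-0.1, [0, 0, 0], [0, 0, 0]], [-0.1, [0, 0, 0], [0, 0, 0]]]'

```text
time_s: 39.22
position: [461.0, -224.9, 283.2]
ee_rot: [[0.998, 0.065, 0.0], [0.065, -0.998, -0.001], [0.0, 0.001, -1.0]]
ft_force: [-0.1, 0.8, 0.2]
gripper_width: 38.4
gripper_force: 0.0
```

Run:
```python
from h import *
w=wrist();print(w['pos'],r.get_obs()['time_s'])
for L,s in((270,82.5),(230,27.5),(190,-27.5),(150,-82.5),(110,-137.5)):
    t=fr(SET,[(0,s,0)])[0];graymask(w,(t[0],t[1]-1.5,3.65),L)
for n in('leaf_270_mid','leaf_230_mid','leaf_190_mid','leaf_150_mid','main_leaf_mid','pad_mid'):
    print(n,[(np.round(d['rect']),round(d['score'],2)) for d in r.search_frame(w,n)[:2]])
w0=load('w1')
# main far eye / pad in both wrist shots: expected pixel of far eye & pad ends
for q,nm in((fr(SET,[(151,137.5,60)])[0],'eye'),(fr(SET,[(0,-137.5,60)])[0],'pad')): print(nm,proj_w(w,q))
```

```text
[ 461.01 -224.89  283.17] 39.275
270 far 175.0 near -174.5 breaks 1 far-half y range [  4.5 -12. ]
230 far 116.5 near -114.5 breaks 0 far-half y range [ 3.  -7.5]
190 far 95.0 near -95.5 breaks 0 far-half y range [ 5.  -5.5]
150 far 74.5 near -75.0 breaks 0 far-half y range [10.5 -6. ]
110 far 55.0 near -55.0 breaks 0 far-half y range [14. -7.]
leaf_270_mid [(array([243.,  19., 266., 244.]), 0.67)]
leaf_230_mid [(array([295.,  32., 310., 234.]), 0.78), (array([244.,  20., 269., 242.]), 0.35)]
leaf_190_mid [(array([343.,  50., 354., 216.]), 0.72)]
leaf_150_mid [(array([386.,  70., 405., 202.]), 0.98)]
main_leaf_mid [(array([190.,   0., 237., 268.]), 0.59), (array([186.,  91., 460., 179.]), 0.42)]
pad_mid [(array([424.,  91., 453., 187.]), 0.97)]
eye [204.31  12.76]
pad [440.48 138.59]
```

Run:
```python
from h import *
w=wrist()
t=fr(SET,[(0,82.5,0)])[0]
v=rect(w,(t[0],t[1],3.65),60,175,14,2);h=cv2.cvtColor(v,cv2.COLOR_BGR2HSV)
for dy in(1,-1,-3,-5):
    s=h[:,int((14-dy)*2),1]; x=175-np.arange(len(s))/2
    low=s<70; i=np.flatnonzero(low); runs=np.split(i,np.flatnonzero(np.diff(i)>1)+1)
    print(dy,[(x[q[0]],x[q[-1]]) for q in runs if len(q)>8])
```

```text
1 [(np.float64(175.0), np.float64(162.0)), (np.float64(138.0), np.float64(-174.5))]
-1 [(np.float64(175.0), np.float64(162.0)), (np.float64(138.0), np.float64(-174.5))]
-3 [(np.float64(175.0), np.float64(161.5)), (np.float64(138.0), np.float64(-174.5))]
-5 [(np.float64(175.0), np.float64(161.5)), (np.float64(138.0), np.float64(-174.5))]
```

The 230, 190, 150 leaves and the pad are all within 1 mm of centre. The 270 leaf is about 2.7 mm off, so I'll regrasp it and nudge it.

Run:
```python
from h import *
go((497.5,-141.3,146),3.65)
```

```text
turn [-0.  0.  0.] then shift mm [ 41.7 -81.2 137. ]
```

Request:
play_rows --steps '[[-0.1, [0.0139, -0.0272, 0.0455], [0, 0, 0]], [-0.1, [0.0139, -0.0272, 0.0455], [0, 0, 0]], [-0.1, [0.0139, -0.0272, 0.0455], [0, 0, 0]], [-0.1, [0, 0, 0], [0, 0, 0]], [-0.1, [0, 0, 0], [0, 0, 0]]]'

```text
time_s: 40.25
position: [498.0, -141.2, 147.7]
ee_rot: [[0.998, 0.065, 0.002], [0.065, -0.998, -0.001], [0.002, 0.001, -1.0]]
ft_force: [0.3, -0.0, 0.4]
gripper_width: 38.4
gripper_force: 0.0
```

Request:
play_rows --steps '[[-0.1, [0, 0, 0], [0, 0, 0]]]'

```text
time_s: 40.38
position: [498.1, -141.7, 148.5]
ee_rot: [[0.998, 0.064, 0.004], [0.064, -0.998, -0.001], [0.003, 0.002, -1.0]]
ft_force: [0.3, -0.4, 0.9]
gripper_width: 38.5
gripper_force: 0.0
```

Request:
play_rows --steps '[[-0.1, [0, -0.0003, 0.03], [0, 0, 0]], [-0.1, [0, 0, 0.03], [0, 0, 0]], [-0.1, [0, 0, 0.02], [0, 0, 0]], [-0.1, [0, 0, 0.019], [0, 0, 0]], [-0.1, [0, 0, 0], [0, 0, 0]]]'

```text
time_s: 41.0
position: [497.0, -140.9, 47.8]
ee_rot: [[0.998, 0.064, -0.0], [0.064, -0.998, -0.0], [-0.0, 0.0, -1.0]]
ft_force: [0.6, 0.3, 0.8]
gripper_width: 38.3
gripper_force: 0.0
```

Request:
play_rows --steps '[[-1, [0, 0, 0], [0, 0, 0]], [-1, [0, 0, 0], [0, 0, 0]], [-1, [0, 0, 0], [0, 0, 0]], [-1, [0, 0, 0], [0, 0, 0]], [-1, [0, 0, 0], [0, 0, 0]]]'

```text
time_s: 41.62
position: [498.1, -140.9, 49.2]
ee_rot: [[0.998, 0.065, 0.003], [0.065, -0.998, -0.002], [0.003, 0.002, -1.0]]
ft_force: [-0.9, -2.2, 6.1]
gripper_width: 9.1
gripper_force: 59.3
```

Request:
play_rows --steps '[[-1, [0, 0, 0], [0, 0, 0]], [-1, [0, 0, -0.003], [0, 0, 0]], [-1, [0, 0, -0.001], [0, 0, 0]], [-1, [0, 0, 0], [0, 0, 0]]]'

```text
time_s: 42.12
position: [496.5, -139.9, 51.1]
ee_rot: [[0.998, 0.065, -0.002], [0.065, -0.998, 0.0], [-0.002, -0.001, -1.0]]
ft_force: [0.2, 0.2, -8.1]
gripper_width: 9.6
gripper_force: 58.2
```

Request:
play_rows --steps '[[-1, [-0.0015, 0.0005, 0], [0, 0, 0]], [-1, [0, 0, 0], [0, 0, 0]], [-1, [0, 0, 0], [0, 0, 0]]]'

```text
time_s: 42.5
position: [495.6, -140.8, 51.6]
ee_rot: [[0.998, 0.065, -0.0], [0.065, -0.998, -0.0], [-0.0, 0.0, -1.0]]
ft_force: [0.2, -0.3, -7.2]
gripper_width: 9.2
gripper_force: 58.3
```

Request:
play_rows --steps '[[-1, [0, 0, 0.001], [0, 0, 0]], [-1, [0, 0, 0.001], [0, 0, 0]], [-1, [0, 0, 0], [0, 0, 0]]]'

```text
time_s: 42.88
position: [495.6, -140.8, 49.6]
ee_rot: [[0.998, 0.065, -0.0], [0.065, -0.998, -0.0], [-0.0, -0.0, -1.0]]
ft_force: [-0.2, 0.2, -7.6]
gripper_width: 9.5
gripper_force: 58.3
```

Request:
play_rows --steps '[[-1, [0, 0, 0.0005], [0, 0, 0]], [-1, [0, 0, 0.0005], [0, 0, 0]], [-1, [0, 0, 0], [0, 0, 0]]]'

```text
time_s: 43.25
position: [495.7, -140.8, 49.2]
ee_rot: [[0.998, 0.065, 0.0], [0.065, -0.998, -0.0], [0.0, 0.0, -1.0]]
ft_force: [-2.3, 0.1, -1.1]
gripper_width: 9.2
gripper_force: 59.3
```

Nearly all the weight is down. I'll press 0.5 mm more, open, and rise.

Request:
play_rows --steps '[[-1, [0, 0, 0.0005], [0, 0, 0]], [-1, [0, 0, 0], [0, 0, 0]], [-0.1, [0, 0, 0], [0, 0, 0]], [-0.1, [0, 0, 0], [0, 0, 0]], [-0.1, [0, 0, 0], [0, 0, 0]]]'

```text
time_s: 43.88
position: [496.2, -140.9, 48.4]
ee_rot: [[0.998, 0.065, 0.001], [0.065, -0.998, -0.0], [0.001, 0.0, -1.0]]
ft_force: [0.2, 0.3, 0.1]
gripper_width: 38.5
gripper_force: 0.0
```

Request:
play_rows --steps '[[-0.1, [0, 0, -0.015], [0, 0, 0]], [-0.1, [0, 0, -0.03], [0, 0, 0]], [-0.1, [0, 0, -0.05], [0, 0, 0]], [-0.1, [0, 0, -0.05], [0, 0, 0]], [-0.1, [0, 0, -0.05], [0, 0, 0]]]'

```text
time_s: 44.5
position: [495.5, -140.7, 246.0]
ee_rot: [[0.998, 0.065, 0.002], [0.065, -0.998, -0.001], [0.002, 0.001, -1.0]]
ft_force: [0.7, -0.1, -0.7]
gripper_width: 38.6
gripper_force: 0.0
```

Request:
play_rows --steps '[[-0.1, [-0.02, 0.04, -0.04], [0, 0, 0]], [-0.1, [-0.02, 0.045, 0], [0, 0, 0]], [-0.1, [0, 0, 0], [0, 0, 0]], [-0.1, [0, 0, 0], [0, 0, 0]], [-0.1, [0, 0, 0], [0, 0, 0]]]'

```text
time_s: 45.12
position: [461.5, -227.2, 283.1]
ee_rot: [[0.998, 0.066, -0.0], [0.066, -0.998, 0.0], [-0.0, -0.0, -1.0]]
ft_force: [0.2, -1.1, 0.1]
gripper_width: 38.2
gripper_force: 0.0
```

Run:
```python
from h import *
w=wrist();print(w['pos'])
for L,s in((270,82.5),(230,27.5),(190,-27.5),(150,-82.5),(110,-137.5)):
    t=fr(SET,[(0,s,0)])[0]
    v=rect(w,(t[0],t[1]-1.5,3.65),60,175,14,2);h=cv2.cvtColor(v,cv2.COLOR_BGR2HSV)
    s_=h[:,24:33,1].mean(1);x=175-np.arange(len(s_))/2;i=np.flatnonzero(s_<70)
    print(L,[(x[q[0]],x[q[-1]]) for q in np.split(i,np.flatnonzero(np.diff(i)>1)+1) if len(q)>8])
p=r.grab_frame('top')
for n in('leaf_270_mid','leaf_230_mid','leaf_190_mid','leaf_150_mid','main_leaf_mid','pad_mid'):
    print(n,[(np.round(d['rect']),round(d['score'],2)) for d in r.search_frame(w,n)[:1]],[(np.round(d['rect']),round(d['score'],2)) for d in r.search_frame(p,n)[:1]])
```

```text
[ 461.48 -227.19  283.12]
270 [(np.float64(175.0), np.float64(162.5)), (np.float64(135.5), np.float64(-174.5))]
230 [(np.float64(175.0), np.float64(158.5)), (np.float64(116.0), np.float64(-114.5))]
190 [(np.float64(175.0), np.float64(158.5)), (np.float64(95.0), np.float64(-95.0))]
150 [(np.float64(175.0), np.float64(162.5)), (np.float64(74.5), np.float64(-75.0)), (np.float64(-128.5), np.float64(-174.5))]
110 [(np.float64(175.0), np.float64(170.0)), (np.float64(55.5), np.float64(-55.0))]
leaf_270_mid [(array([243.,  23., 266., 245.]), 0.86)] [(array([378., 201., 400., 320.]), 0.83)]
leaf_230_mid [(array([293.,  32., 309., 233.]), 0.93)] [(array([405., 211., 423., 309.]), 0.58)]
leaf_190_mid [] [(array([427., 217., 447., 299.]), 0.96)]
leaf_150_mid [(array([385.,  70., 402., 203.]), 0.93)] [(array([454., 220., 463., 266.]), 0.88)]
main_leaf_mid [(array([190.,   0., 236., 268.]), 0.81)] [(array([350., 188., 379., 343.]), 0.81)]
pad_mid [(array([425.,  90., 446., 188.]), 0.74)] [(array([475., 229., 488., 253.]), 0.73)]
```

```bash
python3 -c "
from workcell import r
print(r.finish_job())"
```

```text
the job is handed in; nothing more can be done
None
```

The four leaves stand in the set rack in the order 270, 230, 190, 150 from the main leaf to the pad. Each was lowered until the rack took its weight and is centred to within about 1 mm by the wrist camera, and the job is handed in at about 45 s; I saw no sign of the main leaf or pad moving, and did not re-check the hammer and tin.

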